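# Reload the filament dryer and lock its hood

## Robot

A 6-joint arm with a two-finger parallel gripper is mounted at the origin on the work surface. World frame = base frame: x ahead of the robot, y to its left, z up, the work surface at z = 0. Lengths are in mm, angles in rad, forces in N, time in s.
With the tool pointing down it reaches from about 350 to 975 mm from the base axis. Payload 7.1 kg.
Tool frame: the origin (TCP) lies at the very end of the fingers, on their centre line; the grasp point (between the pads) lies 19 mm behind it; z points along the fingers, y is the line along which they close (so a half turn about z gives the same grasp; the last joint's range is limited). The gripper opens to 88 mm and grips with 3 to 60 N. Pads are 20 mm wide; open, the fingers measure 115 mm over their backs; the gripper's body (75 mm by 178 mm) begins 61 mm behind the grasp point.
Start: joints at [-1.301, 0.423, 1.63, -0, 1.089, -0.019], TCP at [178.019, -599.094, 222.675] pointing down, gripper open.
Joint ranges: [-3, 3], [-0.9, 2.11], [0.09, 2.58], [-1.31, 4.45], [0.11, 2.69], [-2.54, 2.54]. Speed limits (rad/s): [2.39, 2.39, 3.01, 3.14, 3.14, 3.14].

## Interface

Orientations are given as a rotation vector (axis times angle).
In Python, from workcell import ctrl, optics gives the robot as it stands.
- The arm moves only by the shell command python3 -m jog 'ROWS'. ROWS is JSON, a list of rows, each a list of 7 numbers: the shift along the tool's x, y, z in units of 40 mm (1.0 is 40 mm), then the turn, a rotation vector about the tool's x, y, z in units of 6 degrees (1.0 is 6 degrees), then the opening, from 0 (shut) to 1 (fully open). A call has 1 to 20 rows; each row shifts and turns the commanded pose from where the row before left it, along the tool's axes as they then stand; what a row does not reach is not made up. A row lasts 1/10 s, in which the tool goes at most 50 mm and 8.59 degrees, less where a joint would pass 70% of its speed; a pose out of reach is approached as far as the arm can. A call is refused whole if a number of a shift passes 1 or a number of a turn 1, either way. A call with a gripper value outside its range is refused whole. The fingers move at their own pace and stop on an object; the grip force is fixed at half the most. Time passes only in rows, so rows that do not move let the fingers close. It gives the time, the measured TCP pose, the force, the opening and the grip force at its end, in the units of the state.
- ctrl.get_obs(): the state, without advancing time (a new reading comes with each control period).
- optics.get_image(name): name is "side" or "top"; returns the picture (480x640x3 uint8, red, green, blue); there is no depth.
- optics.camera_model(name): a dict with "fov_y" (degrees; the focal length in pixels is half the picture's height over the tangent of half this angle, whatever the lens; pixels are square), "cx", "cy" (the principal point, pixels), "k1" (the pictures are not rectified: a ray, as slopes to the right and down, at radius r is drawn at 1 + k1 r^2 times it, then the intrinsics apply), "view" (4x4, takes a point from world to camera coordinates). Camera axes: x right, y up, looking along -z (the intrinsics and any distortion apply to the point x, -y, -z); pixel columns grow to the right and rows downward; lengths in mm; the calibration is good to about 2 mm. A picture is of the moment at which its call begins. camera_model takes no time and is no camera call.
- ctrl.close_job(): hands the job in; it is judged then, once.
Trained networks look in the newest picture that a camera, given by its name, has taken for a name from the list of things; names that differ only in an ending like _2 or _b are one class to them, and where a whole thing is asked for, a point or a joint stands for the part that bears it (a point fixed in the world has none). Each returns a list of dicts, best first, with "conf" (0 to 1); they miss things now and then, are a little off and sometimes report something else, mostly with a low value. They report only what shows in the picture. A call takes as long as a camera call. They do not tell look-alikes from the thing itself.
- optics.masks_of(target, camera): "pixels" (480x640 bool, what is visible of it) and "extent" ([centre column, centre row, width, height] in pixels, round what is visible of it).
The state is a dict: "t": time; "qpos": joint angles; "qvel": joint speeds; "joint_torque": joint torques, N m; "ee_pos": TCP position; "orientation": TCP orientation; "ft_force": force on the tool from outside, world axes, zero at the start; "moment": the same for the moment, N m; "width": finger opening in mm; "grasp_force": force on a finger pad.
Only numpy, scipy, OpenCV 4.12 (cv2) and the standard library are available. Lean on these libraries where they do the work, as an engineer would, in place of code of your own. Each camera call takes 0.05 s, during which the arm holds its last target. There are 200 camera calls.

## Task

Swing the dryer's clear hood fully open, move every empty grey spool from its bays into the yellow crate, and stand every fresh coloured spool in a bay of its own. Then lower the hood gently until it rests shut and push the red-handled pin from the left right through the lock's eyelets, its handle up against the lug. The hood must not drop or slam onto either stop; leave the other things on the table alone.

Things in the scene. Friction and masses are not known exactly. Their poses are not given: they have to be found in the camera images.
- dryer: Fixed dark grey filament dryer, 215 (x) by 268 (y) mm, 45 high without its hood. Origin on its underside: x to the back (hinge), y left, z up. Open tub at x -32..81. In front a flat console (x -125..-37, top at z = 45) with the lock's lugs and, left of them, a narrow saddle (x -96..-84, y 75..120, top z = 58) that carries the inserted pin's handle.
- bays (a point): Middle of the tub's floor (dryer 25, 0, 6; axes as the dryer's), centre of the middle bay. Three bays in a row, centred at y = -86, 0 and +86 from here, each 60 wide (y) and 113 deep (x), parted by ribs 16 high.
- lid (a joint): Clear hood (lid) of the dryer, hinged along the dryer's y axis at its back rim (dryer x = 85, z = 45). 0 = shut, resting on the rim; 1.75 rad = fully open, on its stop. Shut, it covers dryer x -43..85, the full width, and is 66 high (top at z = 111). 350 g, light damper; past about 1 rad it falls open, below that it falls shut.
- hinge (a point): Point on the hood's hinge axis at the middle of the dryer's width (dryer frame 85, 0, 45); axis along the dryer's y.
- lid_tab (a point): Middle of the orange handle tab on the front of the hood, turning with it. The tab is 26 wide (dryer y), 14 thick and stands 42 out from the hood's front; this point is 22 out from that front. With the hood shut it lies at dryer (-65, -50, 90). Can be gripped from above across its 26 mm width and pivots between the fingers as the hood turns.
- eye (a point): Centre of the lock's eyelets (dryer frame -90, +50, 75; axes as the dryer's). Two aluminium lugs on the console, with a steel tongue of the hood between them when it is shut, have 14 mm holes in line along the dryer's y axis. The three plates together span y -17..+17 from here; the pin goes in from the +y (left) side.
- pin: Red-handled lock pin lying on the table. Origin at the centre of the handle (60 long along x, 24 wide in y, 28 high in z); a steel shank, 10 in diameter and 62 long with a tapered end, sticks out of the handle along +x.
- pin_tip (a point): End of the pin's shank, 92 along the pin's x from its origin.
- crate: Fixed yellow open crate for the empty spools, 135 (x) by 225 (y) by 50 high outside, walls and floor 5 thick, with a full-height wall across its middle (at y = 0) that makes two compartments. Origin: centre of its underside.
- spool_blue: Fresh spool of blue filament with black eight-sided flanges, 90 across the flats, 48 wide along its axle, 300 g, standing on a flat. Origin at its centre, y along the axle. May be absent.
- spool_pink: Fresh spool of pink filament with black eight-sided flanges, 90 across the flats, 48 wide along its axle, 300 g, standing on a flat. Origin at its centre, y along the axle. May be absent.
- spool_yellow: Fresh spool of yellow filament with black eight-sided flanges, 90 across the flats, 48 wide along its axle, 300 g, standing on a flat. Origin at its centre, y along the axle. May be absent.
- empty_a: Empty light grey spool (no filament), eight-sided, 90 across the flats, 48 wide along its axle, standing in a bay of the dryer. Origin at its centre, y along the axle. May be absent.
- empty_b: Empty light grey spool (no filament), eight-sided, 90 across the flats, 48 wide along its axle, standing in a bay of the dryer. Origin at its centre, y along the axle. May be absent.
- empty_c: Empty light grey spool (no filament), eight-sided, 90 across the flats, 48 wide along its axle, standing in a bay of the dryer. Origin at its centre, y along the axle. May be absent.
- scraper: Bystander: scraper (spatula), 190 long, lying. Leave it alone.
- driver: Bystander: screwdriver, 170 long, lying. Leave it alone.
- jar: Bystander: jar with a blue cap, 56 across, 70 high. Leave it alone.
- vase: Bystander: green printed vase, 68 across, 80 high. Leave it alone.
- cup: Bystander: white mug, 72 across, 85 high. Leave it alone.
- gluestick: Bystander: glue stick, 28 across, 91 high, standing. Leave it alone.
There are look-alikes about, which are no part of the job. Leave any blue or purple look-alike of the pin alone.

How it is judged:
By the outcome, as a careful person would: the job done as asked, in the order asked, and still so for the second after the job is handed in, with the robot touching nothing.
Of spool_blue, spool_pink, spool_yellow only 2 to 3 are there at a start; the rules pass over those that are not, and their reading is None.
Of empty_a, empty_b, empty_c only 1 to 2 are there at a start; the rules pass over those that are not, and their reading is None.
At some moment in a run one of pin, empty_a, empty_b, empty_c may be knocked a few centimetres aside while the robot is not near it.
It also fails if it takes over 210 s, if anything falls off the work surface, if the arm or the gripper's body presses on something with over 40 N, if the wrist force passes 120 N, or if a joint passes its speed limit or range.

## Working session

There is one attempt and no reset: what is moved stays moved. The work goes in short steps, Python scripts to look and compute and a shell command to move; the robot and the scene stay as the last step left them, time stands still between calls to the robot, and variables do not carry over. Pictures are saved under pics/ and viewed, at most 14 in all, crops included, and the job is handed in when it is done.

```bash
ls; mkdir -p pics
python3 - <<'E'
from workcell import ctrl, optics
import cv2
for n in("top","side"):
    im=optics.get_image(n); cv2.imwrite(f"pics/{n}0.png",im[:,:,::-1]); 
    m=optics.camera_model(n); print(n,m)
o=ctrl.get_obs(); print(o)
E
```

```text
pics
top {'fov_y': 50.132484953972586, 'cx': 310.79029759933525, 'cy': 246.09858453077743, 'k1': -0.07236445368583291, 'view': array([[-2.86209460e-02, -9.99520969e-01, -1.17760095e-02,
        -6.46483081e+00],
       [ 9.82256013e-01, -3.03071181e-02,  1.85079990e-01,
        -5.34341823e+02],
       [-1.85348228e-01, -6.26989176e-03,  9.82652900e-01,
        -1.17513144e+03],
       [ 0.00000000e+00,  0.00000000e+00,  0.00000000e+00,
         1.00000000e+00]])}
side {'fov_y': 56.836017374218706, 'cx': 318.15873948371865, 'cy': 242.7101067382044, 'k1': 0.005329559537197124, 'view': array([[-9.70632395e-01, -2.40391073e-01,  9.21334717e-03,
         5.17925611e+02],
       [ 1.80509559e-01, -7.02461580e-01,  6.88450454e-01,
        -1.53702560e+02],
       [-1.59025321e-01,  6.69895411e-01,  7.25224852e-01,
        -1.01673527e+03],
       [ 0.00000000e+00,  0.00000000e+00,  0.00000000e+00,
         1.00000000e+00]])}
{'t': 0.1, 'qpos': array([-1.30097099e+00,  4.23791006e-01,  1.63056300e+00, -1.79251102e-05,
        1.08860273e+00, -1.89835506e-02]), 'qvel': array([-0.00041633, -0.00087015, -0.00349626, -0.00242091, -0.00035798,
        0.00026086]), 'joint_torque': array([-2.44644179e-04, -5.45612955e+01, -2.74324912e+01,  6.45457115e-02,
        1.88204111e-02, -3.19254161e-05]), 'ee_pos': array([ 177.90864158, -598.64390576,  221.98270109]), 'orientation': array([-3.10755507e+00, -4.51903378e-01,  2.92650618e-04]), 'ft_force': array([-0.18453837,  0.1441027 ,  0.46250568]), 'moment': array([ 0.00766312,  0.04065679, -0.01231372]), 'grasp_force': 0.0, 'width': 87.76895489989852}
```

View pics/top0.png

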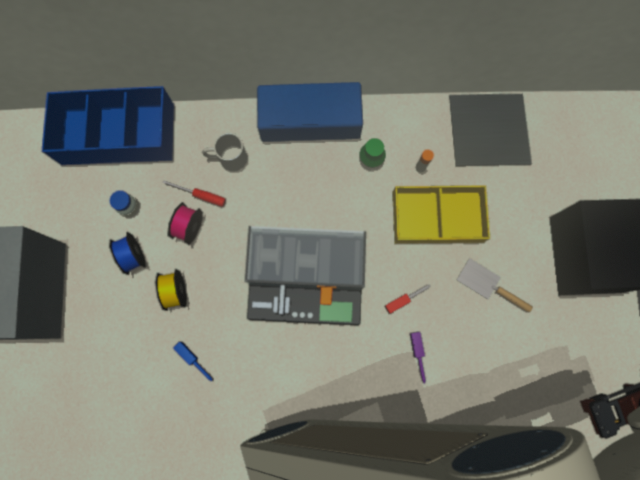

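View pics/side0.png

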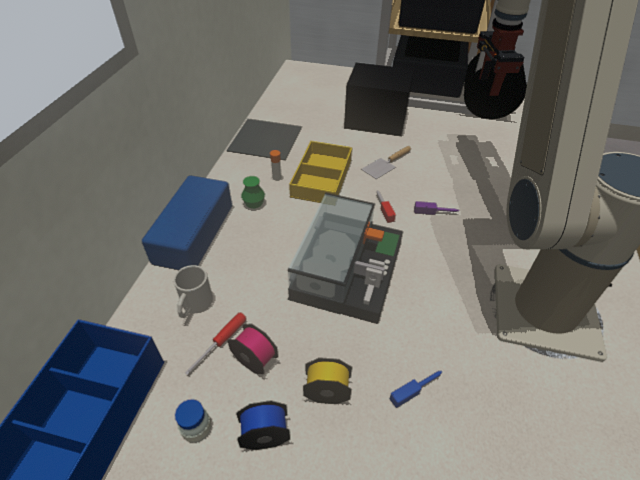

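```bash
cat > h.py <<'E'
from workcell import ctrl, optics
import numpy as np, cv2
from scipy.optimize import minimize
from scipy.spatial.transform import Rotation as R
CM={n:optics.camera_model(n) for n in("top","side")}
def proj(P,n):
    m=CM[n];P=np.atleast_2d(P);c=P@m["view"][:3,:3].T+m["view"][:3,3]
    s=np.c_[c[:,0],-c[:,1]]/-c[:,2:];r2=(s**2).sum(1,keepdims=True)
    return 240/np.tan(np.radians(m["fov_y"]/2))*s*(1+m["k1"]*r2)+[m["cx"],m["cy"]]
def unproj(px,z,n):
    m=CM[n];f=240/np.tan(np.radians(m["fov_y"]/2));d=(np.array(px,float)-[m["cx"],m["cy"]])/f;s=d.copy()
    for _ in range(20): s=d/(1+m["k1"]*(s@s))
    V=m["view"];Rt=V[:3,:3].T;o=-Rt@V[:3,3];r=Rt@np.array([s[0],-s[1],-1]);return o+r*(z-o[2])/r[2]
def box(x0,x1,y0,y1,z0,z1): return np.array([[x,y,z] for x in(x0,x1) for y in(y0,y1) for z in(z0,z1)],float)
a=np.arange(8)*np.pi/4+np.pi/8;r=45/np.cos(np.pi/8)
def fl(y0,y1,rr=r): return np.array([[rr*np.cos(t),y,rr*np.sin(t)] for t in a for y in(y0,y1)])
SH={"spool":[fl(-24,-20),fl(20,24),fl(-20,20,39)],
"pin":[box(-30,30,-12,12,-14,14),box(30,86,-5,5,-5,5),box(86,92,-3,3,-3,3)],
"crate":[box(-67.5,67.5,-112.5,112.5,0,50)],
"dryer":[box(-125,90,-134,134,0,45)],"hood":[box(-43,85,-134,134,45,111)]}
SH["both"]=SH["dryer"]+SH["hood"]
def render(sh,p,z,n,roi):
    x0,y0,w,h=roi;S=4;im=np.zeros((h*S,w*S),np.uint8);c,s=np.cos(p[2]),np.sin(p[2])
    for B in SH[sh]:
        W=B@np.array([[c,s,0],[-s,c,0],[0,0,1]])+[p[0],p[1],z]
        q=((proj(W,n)+.5-[x0,y0])*S-.5).astype(np.float32)
        cv2.fillConvexPoly(im,np.round(cv2.convexHull(q)*16).astype(np.int32),255,cv2.LINE_8,4)
    return cv2.resize(im,(w,h),interpolation=cv2.INTER_AREA)/255.
def mask(t,n,near=None,get=True):
    if get: optics.get_image(n)
    L=optics.masks_of(t,n)
    if near is not None: L=[d for d in L if np.hypot(d["extent"][0]-near[0],d["extent"][1]-near[1])<40]
    return L
def fit(sh,z,ms,p0,yaws=(0,)):
    """ms: {cam:mask bool}"""
    D={}
    for n,m in ms.items():
        y,x=np.nonzero(m);x0,y0=max(x.min()-25,0),max(y.min()-25,0)
        D[n]=(x0,y0,min(x.max()+25,640)-x0,min(y.max()+25,480)-y0)
    def cost(p): 
        t=0
        for n,m in ms.items():
            b=D[n];M=m[b[1]:b[1]+b[3],b[0]:b[0]+b[2]].astype(float);q=render(sh,p,z,n,b)
            t+=1-np.minimum(M,q).sum()/np.maximum(M,q).sum()
        return t/len(ms)
    best=None
    for yw in yaws:
        s=np.array([p0[0],p0[1],yw]);
        for st in (15,4):
            sim=np.array([s,s+[st,0,0],s+[0,st,0],s+[0,0,st/40]])
            o=minimize(cost,s,method="Nelder-Mead",options=dict(initial_simplex=sim,maxfev=90,xatol=.05,fatol=1e-5));s=o.x
        if best is None or o.fun<best.fun:best=o
    return best.x,best.fun
E
python3 - <<'E'
from h import *
for n in("top","side"): optics.get_image(n)
N={"spool_blue":(127,253),"spool_pink":(185,224),"spool_yellow":(171,290),"pin":(407,299),"crate":(441,214),"dryer":(306,275),"lid":(306,257)}
Sd={"spool_blue":(264,425),"spool_pink":(253,348),"spool_yellow":(327,381),"pin":(387,207),"crate":(322,171),"dryer":(345,258),"lid":(333,245)}
Z={"spool":(45,45),"pin":(14,14),"crate":(0,50),"dryer":(0,45),"lid":(0,80)}
ya=np.arange(0,np.pi,np.pi/6)
for k in N:
    L={"top":mask(k,"top",N[k],0),"side":mask(k,"side",Sd[k],0)}
    print(k,[(n,round(l[0]["conf"],2),np.round(l[0]["extent"])) for n,l in L.items() if l])
    ms={n:l[0]["pixels"] for n,l in L.items() if l}
    if not ms: continue
    b=k.split("_")[0];z,zz=Z[b]
    p0=unproj(N[k],zz,"top")
    for sh in ({"lid":["hood"],"dryer":["both","dryer"]}.get(k,[b])):
      for use in (ms,{n:ms[n] for n in ms if n=="top"},{n:ms[n] for n in ms if n=="side"}):
        if use: print("  ",sh,list(use),*[np.round(v,3) for v in fit(sh,z,use,p0,ya if b=="spool" else (np.arange(-2,2,.6) if b=="pin" else (0,)))])
for n in("top","side"):
  for d in optics.masks_of("empty_a",n): print(n,d["conf"],d["extent"])
E
```

```text
spool_blue [('top', 0.82, array([128., 251.,  34.,  39.])), ('side', 0.89, array([263., 424.,  58.,  52.]))]
   spool ['top', 'side'] [5.30096e+02 4.21339e+02 4.11000e-01] 0.056
   spool ['top'] [5.31197e+02 4.22068e+02 4.22000e-01] 0.062
   spool ['side'] [529.566 420.981   3.545] 0.039
spool_pink [('top', 0.89, array([186., 226.,  34.,  42.])), ('side', 0.8, array([253., 348.,  51.,  51.]))]
   spool ['top', 'side'] [ 5.99234e+02  2.81656e+02 -3.80000e-01] 0.044
   spool ['top'] [ 5.99953e+02  2.82153e+02 -3.98000e-01] 0.042
   spool ['side'] [599.1   281.072   2.776] 0.035
spool_yellow [('side', 0.73, array([329., 383.,  52.,  47.]))]
   spool ['side'] [437.979 311.813   3.301] 0.058
   spool ['side'] [437.979 311.813   3.301] 0.058
pin [('side', 0.62, array([388., 207.,  20.,  31.]))]
   pin ['side'] [ 392.746 -226.528   -1.144] 0.218
   pin ['side'] [ 392.746 -226.528   -1.144] 0.218
crate [('top', 0.89, array([442., 215.,  96.,  57.])), ('side', 0.63, array([322., 172.,  64.,  63.]))]
   crate ['top', 'side'] [ 6.08027e+02 -3.43184e+02 -1.20000e-02] 0.063
   crate ['top'] [ 6.0
[... 273 characters left out ...]
] 0.026
   both ['top'] [ 4.79736e+02 -7.75600e+00 -7.70000e-02] 0.018
   both ['side'] [ 4.78212e+02 -1.11760e+01 -7.10000e-02] 0.027
   dryer ['top', 'side'] [ 4.8171e+02 -1.1429e+01 -8.0000e-02] 0.115
   dryer ['top'] [ 4.84126e+02 -6.37800e+00 -5.60000e-02] 0.072
   dryer ['side'] [ 4.80112e+02 -1.22130e+01 -7.10000e-02] 0.15
lid [('top', 0.78, array([306., 269., 121.,  88.])), ('side', 0.59, array([336., 249.,  92., 107.]))]
   hood ['top', 'side'] [ 4.77946e+02 -8.74100e+00 -8.00000e-02] 0.072
   hood ['top'] [ 4.7849e+02 -7.7700e+00 -8.0000e-02] 0.071
   hood ['side'] [ 4.77497e+02 -9.80000e+00 -8.40000e-02] 0.07
top 0.22 [404.1, 299.9, 48.9, 29.9]
side 0.48 [385.1, 207.6, 16.2, 29.1]
```

```bash
cat >> h.py <<'E'
DR=np.array([479.0,-8.6,-.077])
def d2w(p,D=None):
    D=DR if D is None else D;c,s=np.cos(D[2]),np.sin(D[2]);return np.array([D[0]+c*p[0]-s*p[1],D[1]+s*p[0]+c*p[1],p[2]])
def go(tgt,yaw=None):
    """tgt world TCP; yaw of tool x. prints turn units about tool z, and shift units in the frame AFTER the turn"""
    o=ctrl.get_obs();M=R.from_rotvec(o["orientation"]).as_matrix();y0=np.arctan2(M[1,0],M[0,0])
    yaw=y0 if yaw is None else yaw
    d=(yaw-y0+np.pi/2)%np.pi-np.pi/2;yaw=y0+d;c,s=np.cos(yaw),np.sin(yaw);e=np.array(tgt)-o["ee_pos"]
    print("t",round(o["t"],1),"pos",o["ee_pos"].round(1),"tilt",M[:2,2].round(3),"yaw0",round(y0,3),"q1,q6",o["qpos"][[0,5]].round(2),"turn",round(-np.degrees(d)/6,3),"shift",np.round([(c*e[0]+s*e[1])/40,(s*e[0]-c*e[1])/40,-e[2]/40],3))
E
python3 -m jog '[[0,0,0,0,0,0.87,0.6],[0,0,0,0,0,0.88,0.6],[0,0,0,0,0,0.88,0.6],[0,0,0,0,0,0.87,0.6],[0.29,-0.88,0,0,0,0,0.6],[0.29,-0.88,0,0,0,0,0.6],[0.29,-0.88,0,0,0,0,0.6],[0.29,-0.88,0,0,0,0,0.6],[0.29,-0.88,0.1,0,0,0,0.6],[0.29,-0.88,0.1,0,0,0,0.6],[0.29,-0.88,0.2,0,0,0,0.6],[0.29,-0.88,0.2,0,0,0,0.6],[0.29,-0.88,0.2,0,0,0,0.6],[0.29,-0.88,0.2,0,0,0,0.6],[0.29,-0.88,0.2,0,0,0,0.6],[0.29,-0.88,0.2,0,0,0,0.6],[0.29,-0.88,0.2,0,0,0,0.6],[0.29,-0.88,0.2,0,0,0,0.6],[0.29,-0.88,0.1,0,0,0,0.6],[0.29,-0.88,0,0,0,0,0.6]]'
python3 - <<'E'
from h import *
go(d2w([-67,-50,74]),-.077)
im=optics.get_image("top");L=optics.masks_of("lid_tab","top")
for d in L: print(d["conf"],d["extent"],unproj(d["extent"][:2],97,"top"))
print(d2w([-65,-50,97]),proj(d2w([-65,-50,97]),"top"),proj(d2w([-65,-50,90]),"side"))
# orange centroid
hsv=cv2.cvtColor(im,cv2.COLOR_RGB2HSV);
s=optics.get_image("side");hs=cv2.cvtColor(s,cv2.COLOR_RGB2HSV)
for q,c,n in((hsv,(326,295),"top"),(hs,(374,234),"side")):
    m=((q[...,0]>5)&(q[...,0]<18)&(q[...,1]>180)&(q[...,2]>120));yy,xx=np.nonzero(m);k=np.hypot(xx-c[0],yy-c[1])<25
    print(n,k.sum(),xx[k].mean(),yy[k].mean(),xx[k].min(),xx[k].max(),yy[k].min(),yy[k].max())
E
```

```text
t: 3.0
ee_pos: [407.0, -50.5, 146.4]
orientation: [-3.139, 0.122, 0.001]
ft_force: [0.9, -1.0, 0.1]
width: 52.6
grasp_force: 0.0
t 3.0 pos [407.  -50.5 146.4] tilt [-0.  0.] yaw0 -0.078 q1,q6 [-0.15  1.5 ] turn -0.006 shift [0.039 0.068 1.809]
0.94 [304.4, 256.6, 122.1, 65.1] [501.05772309  -7.34729233  97.        ]
0.61 [304.0, 272.2, 122.0, 95.4] [465.15397226  -5.49012867  97.        ]
[410.34640063 -53.45179253  97.        ] [[325.91040886 295.66559114]] [[374.34020138 234.33305384]]<stdin>:11: RuntimeWarning: Mean of empty slice.
  ret = ret.dtype.type(ret / rcount)
Traceback (most recent call last):
ValueError: zero-size array to reduction operation minimum which has no identity
```

```bash
python3 -m jog '[[0.04,0.07,0.4,0,0,0,0.6],[0,0,0.4,0,0,0,0.6],[0,0,0.4,0,0,0,0.6],[0,0,0.3,0,0,0,0.6],[0,0,0.2,0,0,0,0.6],[0,0,0.11,0,0,0,0.6],[0,0,0,0,0,0,0.2],[0,0,0,0,0,0,0],[0,0,0,0,0,0,0],[0,0,0,0,0,0,0],[0,0,0,0,0,0,0]]'
python3 - <<'E'
import numpy as np
from h import *
go(d2w([-67,-50,74]),-.077)
# arc increments, tool frame units, steps of 0.07 rad
P=np.array([-152,45.]);prev=P
for i in range(1,26):
    t=.07*i;q=np.array([P[0]*np.cos(t)+P[1]*np.sin(t),-P[0]*np.sin(t)+P[1]*np.cos(t)]);d=(q-prev)/40;prev=q;print(f"[{d[0]:.2f},0,{-d[1]:.2f}]",end=" ")
E
```

```text
t: 4.25
ee_pos: [408.6, -54.6, 74.7]
orientation: [-3.139, 0.122, -0.002]
ft_force: [0.6, 4.8, 3.7]
width: 26.0
grasp_force: 30.0
t 4.2 pos [408.6 -54.6  74.7] tilt [0.001 0.   ] yaw0 -0.078 q1,q6 [-0.16  1.49] turn -0.009 shift [-0.008 -0.032  0.018]
[0.09,0,-0.26] [0.11,0,-0.26] [0.12,0,-0.25] [0.14,0,-0.24] [0.16,0,-0.23] [0.17,0,-0.22] [0.19,0,-0.20] [0.20,0,-0.19] [0.21,0,-0.18] [0.23,0,-0.16] [0.24,0,-0.14] [0.25,0,-0.13] [0.25,0,-0.11] [0.26,0,-0.09] [0.27,0,-0.07] [0.27,0,-0.05] [0.28,0,-0.04] [0.28,0,-0.02] [0.28,0,0.00] [0.28,0,0.02] [0.27,0,0.04] [0.27,0,0.06] [0.27,0,0.08] [0.26,0,0.10] [0.25,0,0.12]
```

```bash
python3 -m jog '[[0.04,0,-0.13,0,0,0,0],[0.05,0,-0.13,0,0,0,0],[0.11,0,-0.26,0,0,0,0],[0.12,0,-0.25,0,0,0,0],[0.14,0,-0.24,0,0,0,0],[0.16,0,-0.23,0,0,0,0],[0.17,0,-0.22,0,0,0,0],[0.19,0,-0.20,0,0,0,0],[0.20,0,-0.19,0,0,0,0],[0.21,0,-0.18,0,0,0,0],[0.23,0,-0.16,0,0,0,0],[0.24,0,-0.14,0,0,0,0],[0.25,0,-0.13,0,0,0,0]]'
```

```text
t: 5.55
ee_pos: [491.3, -61.0, 172.6]
orientation: [-3.138, 0.122, 0.005]
ft_force: [-0.6, 4.4, -7.3]
width: 26.0
grasp_force: 30.0
```

```bash
python3 -m jog '[[0.25,0,-0.11,0,0,0,0],[0.26,0,-0.09,0,0,0,0],[0.27,0,-0.07,0,0,0,0],[0.27,0,-0.05,0,0,0,0],[0.28,0,-0.04,0,0,0,0],[0.28,0,-0.02,0,0,0,0],[0.28,0,0,0,0,0,0],[0.28,0,0.02,0,0,0,0],[0.27,0,0.04,0,0,0,0]]'
python3 - <<'E'
from h import *
o=ctrl.get_obs();p=o["ee_pos"]-[*DR[:2],0];c,s=np.cos(DR[2]),np.sin(DR[2]);q=[c*p[0]+s*p[1],-s*p[0]+c*p[1],p[2]+16];print(np.round(q,1),"theta",np.arctan2(45,-152)-np.arctan2(q[2]-45,q[0]-85),np.hypot(q[2]-45,q[0]-85))
E
```

```text
t: 6.45
ee_pos: [589.8, -68.7, 186.3]
orientation: [-3.139, 0.122, 0.002]
ft_force: [-1.7, 5.2, 3.3]
width: 25.5
grasp_force: 30.0
[115.1 -51.4 202.3] theta 1.4718854762883875 160.1154331444609
```

```bash
python3 -m jog '[[0.2,0,0.04,0,0,0,0],[0.2,0,0.05,0,0,0,0],[0.14,0,0.05,0,0,0,0],[0.13,0,0.05,0,0,0,0],[0.1,0,0.04,0,0,0,0],[0.09,0,0.04,0,0,0,0]]'; python3 -m jog '[[0.06,0,0.03,0,0,0,0],[0.05,0,0.025,0,0,0,0],[0.04,0,0.02,0,0,0,0],[0.03,0,0.02,0,0,0,0],[0,0,0,0,0,0,0]]'
cat >> h.py <<'E'
def th():
    o=ctrl.get_obs();p=o["ee_pos"]-[*DR[:2],0];c,s=np.cos(DR[2]),np.sin(DR[2]);q=[c*p[0]+s*p[1],-s*p[0]+c*p[1],p[2]+16];print(np.round(q,1),"theta",np.arctan2(45,-152)-np.arctan2(q[2]-45,q[0]-85),np.hypot(q[2]-45,q[0]-85))
E
python3 -c "
from h import *
th()"
```

```text
t: 7.05
ee_pos: [625.6, -71.4, 176.7]
orientation: [-3.139, 0.122, -0.005]
ft_force: [0.7, 4.5, 8.4]
width: 25.3
grasp_force: 30.0
t: 7.55
ee_pos: [633.6, -72.0, 173.4]
orientation: [-3.139, 0.122, -0.008]
ft_force: [3.1, 5.5, 8.5]
width: 25.4
grasp_force: 30.0
[159.  -51.4 189.4] theta 1.7567151585974161 162.2177524994633
```

```bash
python3 -m jog '[[0.04,0,0.02,0,0,0,0],[0.04,0,0.02,0,0,0,0],[0,0,0,0,0,0,0]]'; python3 -m jog '[[0.04,0,0.02,0,0,0,0],[0.04,0,0.02,0,0,0,0],[0,0,0,0,0,0,0]]'
python3 -c "
from h import *
th()
cv2.imwrite('pics/s1.png',optics.get_image('side')[80:400,220:540,::-1])"
```

```text
t: 7.85
ee_pos: [637.0, -72.3, 171.8]
orientation: [-3.139, 0.122, -0.009]
ft_force: [3.7, 5.4, 7.3]
width: 25.0
grasp_force: 30.0
t: 8.15
ee_pos: [640.3, -72.6, 170.3]
orientation: [-3.139, 0.122, -0.009]
ft_force: [3.0, 4.5, 7.3]
width: 25.3
grasp_force: 30.0
[165.8 -51.4 186.3] theta 1.802432496718405 162.74109221534277
```

View pics/s1.png

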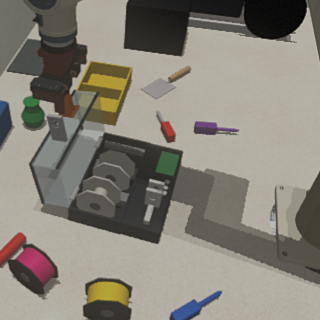

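```bash
python3 -m jog '[[0.04,0,0.03,0,0,0,0],[0.04,0,0.03,0,0,0,0],[0,0,0,0,0,0,0]]'; python3 -m jog '[[0.04,0,0.03,0,0,0,0],[0.04,0,0.03,0,0,0,0],[0,0,0,0,0,0,0]]'
python3 - <<'E'
from h import *
th()
ms={}
for n in("top","side"):
    L=mask("lid",n); print(n,[(round(d["conf"],2),np.round(d["extent"])) for d in L]); ms[n]=L[0]["pixels"]
B0=SH["hood"][0]
for t in np.arange(1.55,1.9,.03):
    q=B0-[85,0,45];c,s=np.cos(t),np.sin(t);SH["h"]=[np.c_[q[:,0]*c+q[:,2]*s,q[:,1],-q[:,0]*s+q[:,2]*c]+[85,0,45]]
    r=[]
    for n in ms:
        f=render("h",DR,0,n,(0,0,640,480));r.append(round(np.minimum(ms[n],f).sum()/np.maximum(ms[n],f).sum(),3))
    print(round(t,2),r)
E
```

```text
t: 8.5
ee_pos: [644.2, -72.9, 168.3]
orientation: [3.139, -0.122, 0.012]
ft_force: [5.1, 4.9, 9.1]
width: 25.3
grasp_force: 30.0
t: 8.8
ee_pos: [646.8, -73.1, 166.9]
orientation: [-3.139, 0.122, -0.01]
ft_force: [-1.9, 6.0, 16.2]
width: 25.2
grasp_force: 30.0
[172.3 -51.4 182.9] theta 1.84726928589781 163.15555658037133
top [(0.78, array([267., 205.,  40.,  56.]))]
side [(0.75, array([286., 228.,  77., 115.]))]
1.55 [np.float64(0.228), np.float64(0.773)]
1.58 [np.float64(0.233), np.float64(0.801)]
1.61 [np.float64(0.238), np.float64(0.828)]
1.64 [np.float64(0.242), np.float64(0.855)]
1.67 [np.float64(0.247), np.float64(0.881)]
1.7 [np.float64(0.25), np.float64(0.904)]
1.73 [np.float64(0.253), np.float64(0.925)]
1.76 [np.float64(0.254), np.float64(0.932)]
1.79 [np.float64(0.25), np.float64(0.92)]
1.82 [np.float64(0.245), np.float64(0.906)]
1.85 [np.float64(0.24), np.float64(0.891)]
1.88 [np.float64(0.236), np.float64(0.878)]
```

```bash
python3 -m jog '[[0,0,0,0,0,0,0.3],[0,0,0,0,0,0,0.45],[0,0,0,0,0,0,0.6],[0,0,-0.1,0,0,0,0.6],[0,0,-0.4,0,0,0,0.6],[0,0,-0.6,0,0,0,0.6],[0,0,-0.6,0,0,0,0.6],[0,0,-0.1,0,0,0,0.6]]'
python3 - <<'E'
from h import *
im=optics.get_image("side");cv2.imwrite("pics/s2.png",im[:,:,::-1])
L=optics.masks_of("empty_a","side");print([(round(d["conf"],2),np.round(d["extent"])) for d in L])
for b in(-86,0,86):
    c=d2w([25,b,51]);print(b,c.round(1),proj(c,"side").round(0))
for d in L:
    if d["conf"]<.4: continue
    e=d["extent"][:2];j=min((-86,0,86),key=lambda b:np.hypot(*(proj(d2w([25,b,51]),"side")[0]-e)))
    x,f=fit("spool",51,{"side":d["pixels"]},d2w([25,j,51]),(-.077,));print(j,x.round(3),round(f,3))
L=mask("lid","side");B0=SH["hood"][0];ms=L[0]["pixels"]
for t in np.arange(1.7,1.82,.03):
    q=B0-[85,0,45];c,s=np.cos(t),np.sin(t);SH["h"]=[np.c_[q[:,0]*c+q[:,2]*s,q[:,1],-q[:,0]*s+q[:,2]*c]+[85,0,45]]
    f=render("h",DR,0,"side",(0,0,640,480));print(round(t,2),round(np.minimum(ms,f).sum()/np.maximum(ms,f).sum(),3))
E
```

```text
t: 9.8
ee_pos: [645.8, -73.7, 239.1]
orientation: [3.138, -0.122, 0.01]
ft_force: [1.0, -0.6, -0.1]
width: 52.8
grasp_force: 0.0
[(0.75, array([335., 252.,  39.,  43.])), (0.7, array([319., 275.,  44.,  43.]))]
-86 [497.3 -96.3  51. ] [[341. 227.]]
0 [503.9 -10.5  51. ] [[331. 251.]]
86 [510.5  75.2  51. ] [[320. 278.]]
0 [ 4.98707e+02 -1.56350e+01 -1.30000e-01] 0.207
86 [ 5.14659e+02  7.56550e+01 -6.50000e-02] 0.106
1.7 0.902
1.73 0.925
1.76 0.934
1.79 0.922
1.82 0.907
```

View pics/s2.png

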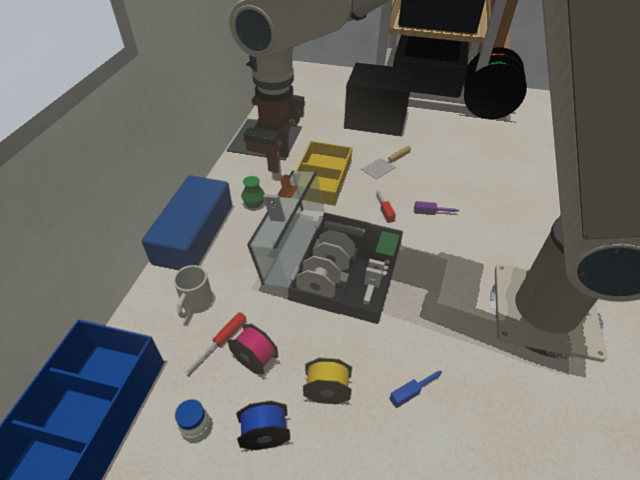

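```bash
python3 -c "
from h import *
go(d2w([22,-1,140]),-.077)"
```

```text
t 10.0 pos [643.2 -73.3 234.1] tilt [-0.001  0.   ] yaw0 -0.078 q1,q6 [-0.13  1.52] turn -0.007 shift [-3.668 -1.271  2.352]
```

```bash
python3 -m jog '[[-0.6,-0.1,0,0,0,0,0.75],[-0.8,-0.2,0,0,0,0,0.75],[-0.8,-0.3,0.3,0,0,0,0.75],[-0.7,-0.3,0.5,0,0,0,0.75],[-0.5,-0.3,0.7,0,0,0,0.75],[-0.27,-0.07,0.85,0,0,0,0.75]]'; python3 -c "
from h import *
go(d2w([22,-1,56]),-.077)"
```

```text
t: 10.6
ee_pos: [499.4, -10.3, 139.9]
orientation: [-3.139, 0.121, 0.001]
ft_force: [0.6, -0.7, 0.5]
width: 65.6
grasp_force: 0.0
t 10.6 pos [499.4 -10.3 139.9] tilt [-0.001  0.   ] yaw0 -0.077 q1,q6 [-0.04  1.6 ] turn 0.001 shift [0.038 0.022 2.096]
```

```bash
python3 -m jog '[[0.04,0.02,0.3,0,0,0,0.75],[0,0,0.6,0,0,0,0.75],[0,0,0.6,0,0,0,0.75],[0,0,0.4,0,0,0,0.75],[0,0,0.2,0,0,0,0.75],[0,0,0,0,0,0,0.3],[0,0,0,0,0,0,0],[0,0,0,0,0,0,0],[0,0,0,0,0,0,0],[0,0,-0.1,0,0,0,0],[0,0,-0.3,0,0,0,0],[0,0,-0.5,0,0,0,0],[0,0,-0.6,0,0,0,0],[0,0,-0.6,0,0,0,0]]'; python3 -m jog '[[0,0.4,0,0,0,0,0],[0,0.7,0,0,0,0,0],[0,0.8,0,0,0,0,0],[0,0.9,0,0,0,0,0],[0,0.9,0,0,0,0,0],[0.2,0.7,0,0,0,0,0],[0.5,0.6,0,0,0,0,0],[0.7,0.5,0,0,0,0,0],[0.7,0.4,0,0,0,0,0],[0.6,0.4,0,0,0,0,0],[0.4,0.3,0,0,0,0,0],[0,0,0,0,0,-0.6,0],[0,0,0,0,0,0,0]]'; python3 -c "
from h import *
go([608,-289,57],-.015)"
```

```text
t: 12.0
ee_pos: [502.9, -12.1, 142.7]
orientation: [3.139, -0.122, 0.001]
ft_force: [0.6, 0.9, -0.7]
width: 48.0
grasp_force: 29.8
t: 13.3
ee_pos: [606.3, -285.3, 141.7]
orientation: [3.141, -0.023, 0.001]
ft_force: [-0.6, -0.1, -0.6]
width: 48.4
grasp_force: 29.8
t 13.3 pos [ 606.3 -285.3  141.7] tilt [ 0. -0.] yaw0 -0.015 q1,q6 [-0.46  1.13] turn 0.004 shift [0.044 0.092 2.116]
```

```bash
python3 -m jog '[[0.04,0.09,0.4,0,0,0,0],[0,0,0.6,0,0,0,0],[0,0,0.6,0,0,0,0],[0,0,0.35,0,0,0,0],[0,0,0.15,0,0,0,0],[0,0,0.04,0,0,0,0],[0,0,0,0,0,0,0.4],[0,0,0,0,0,0,0.7],[0,0,0,0,0,0,0.75],[0,0,-0.2,0,0,0,0.75],[0,0,-0.6,0,0,0,0.75],[0,0,-0.7,0,0,0,0.75],[0,0,-0.6,0,0,0,0.75]]'; python3 -c "
from h import *
for n in('top','side'):
  L=mask('empty_a',n);print(n,[(round(d['conf'],2),np.round(d['extent'])) for d in L])
  print(proj([608,-289,50],n),proj(d2w([29,86,51]),n))
go(d2w([29,86,140]),-.077)"
```

```text
t: 14.6
ee_pos: [608.0, -288.8, 141.0]
orientation: [3.141, -0.024, 0.001]
ft_force: [0.5, -0.9, 0.0]
width: 66.2
grasp_force: 0.0
top [(0.85, array([268., 256.,  29.,  41.])), (0.32, array([170., 291.,  34.,  42.])), (0.16, array([400., 215.,  14.,  50.]))]
[[420.0853663  212.66494433]] [[270.1785828  255.24573827]]
side [(0.79, array([319., 275.,  44.,  41.])), (0.73, array([263., 424.,  53.,  50.])), (0.55, array([322., 176.,  29.,  37.]))]
[[317.36103175 175.1704704 ]] [[318.58313708 277.06608598]]
t 14.8 pos [ 607.9 -288.7  139.9] tilt [ 0.001 -0.001] yaw0 -0.015 q1,q6 [-0.46  1.12] turn 0.593 shift [-3.027e+00 -8.884e+00 -3.000e-03]
```

```bash
python3 -m jog '[[0,0,0,0,0,0.6,0.75],[-0.5,-0.2,0,0,0,0,0.75],[-0.7,-0.4,0,0,0,0,0.75],[-0.7,-0.5,0,0,0,0,0.75],[-0.6,-0.6,0,0,0,0,0.75],[-0.4,-0.8,0,0,0,0,0.75],[-0.13,-0.9,0,0,0,0,0.75],[0,-0.9,0,0,0,0,0.75],[0,-0.9,0,0,0,0,0.75],[0,-0.9,0,0,0,0,0.75],[0,-0.9,0,0,0,0,0.75],[0,-0.8,0,0,0,0,0.75],[0,-0.7,0,0,0,0,0.75],[0,-0.38,0,0,0,0,0.75],[0,0,0,0,0,0,0.75]]'; python3 -c "
from h import *
go(d2w([29,86.5,56]),-.077)"
```

```text
t: 16.3
ee_pos: [513.9, 76.1, 138.4]
orientation: [3.139, -0.118, -0.002]
ft_force: [-0.8, 0.3, -0.3]
width: 65.5
grasp_force: 0.0
t 16.3 pos [513.9  76.1 138.4] tilt [-0.001 -0.   ] yaw0 -0.075 q1,q6 [0.12 1.77] turn 0.016 shift [0.018 0.017 2.06 ]
```

```bash
python3 -m jog '[[0.02,0.02,0.3,0,0,0,0.75],[0,0,0.6,0,0,0,0.75],[0,0,0.6,0,0,0,0.75],[0,0,0.37,0,0,0,0.75],[0,0,0.2,0,0,0,0.75],[0,0,0,0,0,0,0.3],[0,0,0,0,0,0,0],[0,0,0,0,0,0,0],[0,0,0,0,0,0,0],[0,0,-0.1,0,0,0,0],[0,0,-0.3,0,0,0,0],[0,0,-0.6,0,0,0,0],[0,0,-0.7,0,0,0,0],[0,0,-0.7,0,0,0,0],[0,0,-0.6,0,0,0,0]]'; python3 -m jog '[[0,0.4,0,0,0,0,0],[0,0.7,0,0,0,0,0],[0,0.85,0,0,0,0,0],[0,0.95,0,0,0,0,0],[0,0.95,0,0,0,0,0],[0,0.95,0,0,0,0,0],[0,0.9,0,0,0,0,0],[0.3,0.9,0,0,0,0,0],[0.5,0.8,0,0,0,0,0],[0.6,0.7,0,0,0,0,0],[0.6,0.7,0,0,0,0,0],[0.6,0.7,0,0,0,0,0],[0.4,0.7,0,0,0,0,0],[0.24,0.7,0,0,0,0,0],[0,0.7,0,0,0,0,0],[0,0,0,0,0,-0.6,0],[0,0,0,0,0,0,0]]'; python3 -c "
from h import *
go([607,-398,56.5],-.015)"
```

```text
t: 17.8
ee_pos: [515.4, 74.2, 179.1]
orientation: [-3.139, 0.122, -0.003]
ft_force: [0.1, 0.1, -1.3]
width: 48.1
grasp_force: 29.8
t: 19.5
ee_pos: [608.0, -399.3, 177.3]
orientation: [3.141, -0.024, 0.0]
ft_force: [0.4, 0.1, -0.1]
width: 48.0
grasp_force: 29.8
t 19.5 pos [ 608.  -399.3  177.3] tilt [ 0. -0.] yaw0 -0.015 q1,q6 [-0.6   0.99] turn -0.004 shift [-0.025 -0.032  3.019]
```

```bash
python3 -m jog '[[-0.02,-0.03,0.5,0,0,0,0],[0,0,0.8,0,0,0,0],[0,0,0.8,0,0,0,0],[0,0,0.5,0,0,0,0],[0,0,0.25,0,0,0,0],[0,0,0.15,0,0,0,0],[0,0,0.02,0,0,0,0],[0,0,0,0,0,0,0.4],[0,0,0,0,0,0,0.7],[0,0,0,0,0,0,0.75],[0,0,-0.2,0,0,0,0.75],[0,0,-0.6,0,0,0,0.75],[0,0,-0.8,0,0,0,0.75],[0,0,-0.8,0,0,0,0.75],[0,0,-0.8,0,0,0,0.75]]'
python3 - <<'E'
from h import *
im=optics.get_image("top");optics.get_image("side")
cv2.imwrite("pics/t2.png",im[:,:,::-1])
N={"spool_blue":(127,253),"spool_pink":(185,224),"spool_yellow":(171,290),"pin":(407,299)}
Sd={"spool_blue":(264,425),"spool_pink":(253,348),"spool_yellow":(327,381),"pin":(387,207)}
for k in N:
    L={"top":mask(k,"top",N[k],0),"side":mask(k,"side",Sd[k],0)}
    ms={n:l[0]["pixels"] for n,l in L.items() if l}
    b=k.split("_")[0];z=45 if b=="spool" else 14
    for use in (ms,{n:ms[n] for n in ms if n=="top"}):
        if use: print(k,list(use),*[np.round(v,3) for v in fit(b,z,use,unproj(N[k],z,"top"),np.arange(0,3.1,.52) if b=="spool" else np.arange(-1.5,1,.5))])
for n in("top","side"):
    for k in("jar","driver","cup","empty_a"): print(n,k,[(round(d["conf"],2),np.round(d["extent"])) for d in optics.masks_of(k,n)])
print("driver pts",unproj((167,183),8,"top"),unproj((225,203),10,"top"),"jar",unproj((122,199),70,"top"))
go(d2w([25,86,150]),-.077)
E
```

```text
t: 21.0
ee_pos: [607.5, -397.5, 185.8]
orientation: [3.141, -0.024, 0.001]
ft_force: [-0.6, -1.0, 0.1]
width: 65.8
grasp_force: 0.0
spool_blue ['top', 'side'] [5.30656e+02 4.21750e+02 4.28000e-01] 0.074
spool_blue ['top'] [5.30949e+02 4.22582e+02 4.33000e-01] 0.066
spool_pink ['top', 'side'] [599.657 281.716   2.754] 0.055
spool_pink ['top'] [ 5.99948e+02  2.82181e+02 -3.89000e-01] 0.055
spool_yellow ['top', 'side'] [4.38883e+02 3.12711e+02 1.66000e-01] 0.056
spool_yellow ['top'] [4.40272e+02 3.13496e+02 1.57000e-01] 0.051
pin ['side'] [ 393.632 -230.589   -1.102] 0.122
top jar [(0.74, array([123., 204.,  27.,  32.]))]
top driver [(0.97, array([210., 200.,  35.,  16.]))]
top cup [(0.65, array([461., 214.,  25.,  41.])), (0.58, array([224., 150.,  43.,  40.]))]
top empty_a [(0.66, array([461., 215.,  23.,  39.])), (0.56, array([422., 213.,  25.,  34.]))]
side jar [(0.85, array([194., 421.,  32.,  47.]))]
side driver [(0.62, array([327., 247., 155., 149.])), (0.61, array([216., 343.,  60.,  57.]))]
side cup [(0.6, array([193., 291.,  42.,  55.]))]
side empty_a [(0.57, array([322., 175.,  27.,  35.])), (0.56, array([323., 151.,  31.,  33.]))]
driver pts [717.15953825 340.54301755   8.        ] [658.4551627  190.64410039  10.        ] jar [660.44300611 431.9612963   70.        ]
t 21.9 pos [ 607.5 -397.4  183.6] tilt [-0.  0.] yaw0 -0.015 q1,q6 [-0.6   0.99] turn 0.593 shift [ -3.326 -11.594   0.84 ]
```

View pics/t2.png

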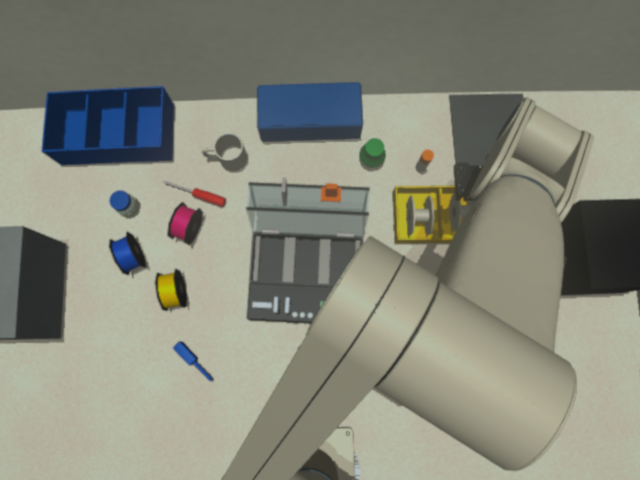

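```bash
python3 -c "
from h import *
go([439.5,313,140],.16)"
```

```text
t 21.9 pos [ 607.5 -397.4  183.6] tilt [-0.  0.] yaw0 -0.015 q1,q6 [-0.6   0.99] turn -1.67 shift [ -1.317 -18.203   1.09 ]
```

```bash
python3 -m jog '[[-0.3,-0.3,0,0,0,-0.83,0.75],[-0.4,-0.6,0,0,0,-0.84,0.75],[-0.4,-0.9,0,0,0,0,0.75],[-0.22,-1,0,0,0,0,0.75],[0,-1,0,0,0,0,0.75],[0,-1,0,0,0,0,0.75],[0,-1,0,0,0,0,0.75],[0,-1,0,0,0,0,0.75],[0,-1,0,0,0,0,0.75],[0,-1,0,0,0,0,0.75],[0,-1,0,0,0,0,0.75],[0,-1,0,0,0,0,0.75],[0,-1,0,0,0,0,0.75],[0,-1,0,0,0,0,0.75],[0,-1,0,0,0,0,0.75],[0,-1,0.2,0,0,0,0.75],[0,-1,0.3,0,0,0,0.75],[0,-0.9,0.4,0,0,0,0.75],[0,-0.9,0.2,0,0,0,0.75],[0,-0.5,0,0,0,0,0.75]]'; python3 -c "
from h import *
go([439.5,313,50],.16)"
```

```text
t: 23.9
ee_pos: [442.9, 315.0, 138.7]
orientation: [3.131, 0.254, -0.002]
ft_force: [-0.1, -0.5, -0.5]
width: 65.9
grasp_force: 0.0
t 23.9 pos [442.9 315.  138.7] tilt [-0.001 -0.   ] yaw0 0.162 q1,q6 [0.6 2. ] turn 0.016 shift [-0.092  0.035  2.217]
```

```bash
python3 -m jog '[[-0.09,0.04,0.3,0,0,0,0.75],[0,0,0.6,0,0,0,0.75],[0,0,0.6,0,0,0,0.75],[0,0,0.5,0,0,0,0.75],[0,0,0.2,0,0,0,0.75],[0,0,0,0,0,0,0.3],[0,0,0,0,0,0,0],[0,0,0,0,0,0,0],[0,0,0,0,0,0,0],[0,0,-0.1,0,0,0,0],[0,0,-0.4,0,0,0,0],[0,0,-0.7,0,0,0,0],[0,0,-0.8,0,0,0,0],[0,0,-0.7,0,0,0,0],[0,0,-0.5,0,0,0,0]]'; python3 -c "
from h import *
go(d2w([25,-86,100]),-.077)"
```

```text
t: 25.4
ee_pos: [440.8, 310.8, 181.9]
orientation: [-3.131, -0.251, -0.002]
ft_force: [-0.1, 0.0, -3.5]
width: 48.2
grasp_force: 29.8
t 25.4 pos [440.8 310.8 181.9] tilt [0.001 0.001] yaw0 0.16 q1,q6 [0.59 2.  ] turn 2.264 shift [ 2.191 10.038  2.048]
```

```bash
python3 -m jog '[[0,0,0,0,0,0.75,0],[0,0,0,0,0,0.75,0],[0.2,0.3,0,0,0,0.76,0],[0.5,0.6,0,0,0,0,0],[0.6,0.8,0,0,0,0,0],[0.5,0.85,0,0,0,0,0],[0.3,0.9,0,0,0,0,0],[0.1,0.95,0,0,0,0,0],[0,0.95,0,0,0,0,0],[0,0.95,0,0,0,0,0],[0,0.95,0,0,0,0,0],[0,0.95,0.1,0,0,0,0],[0,0.8,0.4,0,0,0,0],[0,0.7,0.5,0,0,0,0],[0,0.34,0.6,0,0,0,0],[0,0,0.44,0,0,0,0],[0,0,0,0,0,0,0]]'; python3 -c "
from h import *
go(d2w([25,-86,57.5]),-.077)"
```

```text
t: 27.1
ee_pos: [496.4, -96.0, 96.3]
orientation: [-3.138, 0.122, 0.008]
ft_force: [-1.0, -0.9, -2.7]
width: 47.8
grasp_force: 29.8
t 27.1 pos [496.4 -96.   96.3] tilt [-0.005  0.001] yaw0 -0.078 q1,q6 [-0.21  1.43] turn -0.007 shift [0.022 0.005 0.969]
```

```bash
python3 -m jog '[[0.02,0,0.35,0,0,0,0],[0,0,0.35,0,0,0,0],[0,0,0.2,0,0,0,0],[0,0,0.07,0,0,0,0],[0,0,0.02,0,0,0,0],[0,0,0,0,0,0,0.4],[0,0,0,0,0,0,0.65],[0,0,0,0,0,0,0.7],[0,0,-0.2,0,0,0,0.7],[0,0,-0.6,0,0,0,0.7],[0,0,-0.8,0,0,0,0.7],[0,0,-0.4,0,0,0,0.75]]'; python3 -c "
from h import *
go([599.8,282,140],-.385)"
```

```text
t: 28.3
ee_pos: [500.6, -96.3, 141.3]
orientation: [3.139, -0.12, 0.005]
ft_force: [-0.5, 0.0, -0.2]
width: 65.1
grasp_force: 0.0
t 28.3 pos [500.6 -96.3 141.3] tilt [ 0.003 -0.001] yaw0 -0.077 q1,q6 [-0.21  1.43] turn 2.944 shift [-1.254 -9.696  0.033]
```

```bash
python3 -m jog '[[0,-0.4,0,0,0,0,0.75],[0,-0.7,0,0,0,0,0.75],[0,-0.95,0,0,0,0,0.75],[0,-1,0,0,0,0,0.75],[0,-1,0,0,0,0,0.75],[0,-1,0,0,0,0,0.75],[0.1,-1,0,0,0,0,0.75],[0.2,-1,0,0,0,0,0.75],[0.4,-0.9,0,0,0,0,0.75],[0.4,-0.8,0,0,0,0,0.75],[0.4,-0.6,0,0,0,0,0.75],[0.25,-0.27,0,0,0,0.98,0.75],[0,0,0,0,0,0.98,0.75],[0,0,0,0,0,0.98,0.75],[0,0,0,0,0,0,0.75]]'; python3 -c "
from h import *
go([599.8,282,51],-.385)"
```

```text
t: 29.8
ee_pos: [598.8, 282.5, 139.1]
orientation: [-3.083, 0.601, -0.001]
ft_force: [-0.3, 0.2, -0.3]
width: 66.0
grasp_force: 0.0
t 29.8 pos [598.8 282.5 139.1] tilt [0. 0.] yaw0 -0.385 q1,q6 [0.42 2.38] turn -0.002 shift [2.800e-02 2.000e-03 2.202e+00]
```

```bash
python3 -m jog '[[0.03,0,0.3,0,0,0,0.75],[0,0,0.6,0,0,0,0.75],[0,0,0.6,0,0,0,0.75],[0,0,0.5,0,0,0,0.75],[0,0,0.2,0,0,0,0.75],[0,0,0,0,0,0,0.3],[0,0,0,0,0,0,0],[0,0,0,0,0,0,0],[0,0,0,0,0,0,0],[0,0,-0.1,0,0,0,0],[0,0,-0.4,0,0,0,0],[0,0,-0.7,0,0,0,0],[0,0,-0.8,0,0,0,0],[0,0,-0.7,0,0,0,0],[0,0,-0.5,0,0,0,0]]'; python3 -c "
from h import *
go(d2w([25,0,100]),-.077)"
```

```text
t: 31.3
ee_pos: [600.6, 282.3, 182.2]
orientation: [-3.082, 0.6, -0.004]
ft_force: [0.8, -0.4, -2.4]
width: 48.2
grasp_force: 29.7
t 31.3 pos [600.6 282.3 182.2] tilt [0.003 0.001] yaw0 -0.384 q1,q6 [0.42 2.38] turn -2.936 shift [-1.845  7.486  2.056]
```

```bash
python3 -m jog '[[0,0,0,0,0,-0.98,0],[0,0,0,0,0,-0.98,0],[0,0,0,0,0,-0.98,0],[-0.3,0.2,0,0,0,0,0],[-0.6,0.4,0,0,0,0,0],[-0.6,0.6,0,0,0,0,0],[-0.3,0.8,0,0,0,0,0],[-0.05,0.95,0,0,0,0,0],[0,0.95,0,0,0,0,0],[0,0.95,0,0,0,0,0],[0,0.9,0.1,0,0,0,0],[0,0.8,0.3,0,0,0,0],[0,0.6,0.5,0,0,0,0],[0,0.34,0.6,0,0,0,0],[0,0,0.56,0,0,0,0],[0,0,0,0,0,0,0]]'; python3 -c "
from h import *
go(d2w([25,0,57.5]),-.077)"
```

```text
t: 32.9
ee_pos: [501.5, -11.5, 95.0]
orientation: [-3.139, 0.122, 0.006]
ft_force: [-0.0, 0.1, -2.4]
width: 48.4
grasp_force: 29.7
t 32.9 pos [501.5 -11.5  95. ] tilt [-0.004  0.   ] yaw0 -0.078 q1,q6 [-0.05  1.6 ] turn -0.007 shift [ 0.059 -0.03   0.937]
```

```bash
python3 -m jog '[[0.05,-0.03,0.35,0,0,0,0],[0,0,0.35,0,0,0,0],[0,0,0.16,0,0,0,0],[0,0,0.07,0,0,0,0],[0,0,0.01,0,0,0,0],[0,0,0,0,0,0,0.4],[0,0,0,0,0,0,0.65],[0,0,0,0,0,0,0.7],[0,0,-0.2,0,0,0,0.7],[0,0,-0.6,0,0,0,0.7],[0,0,-0.8,0,0,0,0.7],[0,0,-0.4,0,0,0,0.75]]'; python3 -c "
from h import *
go([530.8,422,140],.43)"
```

```text
t: 34.1
ee_pos: [506.3, -10.1, 141.4]
orientation: [3.139, -0.12, 0.005]
ft_force: [1.0, -0.1, -0.6]
width: 65.0
grasp_force: 0.0
t 34.1 pos [506.3 -10.1 141.4] tilt [ 0.003 -0.   ] yaw0 -0.077 q1,q6 [-0.04  1.6 ] turn -4.838 shift [ 5.06  -9.564  0.034]
```

```bash
python3 -m jog '[[0,-0.4,0,0,0,0,0.75],[0,-0.7,0,0,0,0,0.75],[0,-0.95,0,0,0,0,0.75],[0,-1,0,0,0,0,0.75],[0,-1,0,0,0,0,0.75],[0,-1,0,0,0,0,0.75],[0,-1,0,0,0,0,0.75],[-0.1,-1,0,0,0,0,0.75],[-0.1,-1,0,0,0,0,0.75],[0,-1,0,0,0,0,0.75],[0,-0.8,0,0,0,0,0.75],[0,-0.6,0,0,0,0,0.75],[0,-0.37,0,0,0,0,0.75],[0,0,0,0,0,-0.97,0.75],[0,0,0,0,0,-0.97,0.75],[0,0,0,0,0,-0.97,0.75],[0,0,0,0,0,-0.97,0.75],[0,0,0,0,0,-0.96,0.75],[0,0,0,0,0,0,0.75]]'; python3 -c "
from h import *
go([530.8,422,51],.43)"
```

```text
t: 36.0
ee_pos: [530.4, 421.5, 139.0]
orientation: [3.069, 0.671, 0.0]
ft_force: [0.1, 0.2, -0.4]
width: 65.8
grasp_force: 0.0
t 36.0 pos [530.4 421.5 139. ] tilt [ 0. -0.] yaw0 0.43 q1,q6 [0.65 1.79] turn 0.005 shift [ 0.014 -0.007  2.199]
```

```bash
python3 -m jog '[[0.01,0,0.3,0,0,0,0.75],[0,0,0.6,0,0,0,0.75],[0,0,0.6,0,0,0,0.75],[0,0,0.5,0,0,0,0.75],[0,0,0.2,0,0,0,0.75],[0,0,0,0,0,0,0.3],[0,0,0,0,0,0,0],[0,0,0,0,0,0,0],[0,0,0,0,0,0,0],[0,0,-0.1,0,0,0,0],[0,0,-0.4,0,0,0,0],[0,0,-0.7,0,0,0,0],[0,0,-0.8,0,0,0,0],[0,0,-0.7,0,0,0,0],[0,0,-0.5,0,0,0,0]]'; python3 -c "
from h import *
go(d2w([25,86,100]),-.077)"
```

```text
t: 37.5
ee_pos: [531.3, 422.8, 182.2]
orientation: [-3.068, -0.67, -0.005]
ft_force: [0.8, 0.4, -2.5]
width: 48.0
grasp_force: 29.7
t 37.5 pos [531.3 422.8 182.2] tilt [0.003 0.002] yaw0 0.43 q1,q6 [0.65 1.8 ] turn 4.843 shift [0.151 8.704 2.056]
```

```bash
python3 -m jog '[[0,0,0,0,0,0.97,0],[0,0,0,0,0,0.97,0],[0,0,0,0,0,0.97,0],[0,0,0,0,0,0.97,0],[0,0,0,0,0,0.96,0],[0,0.3,0,0,0,0,0],[0.1,0.6,0,0,0,0,0],[0.05,0.8,0,0,0,0,0],[0,0.95,0,0,0,0,0],[0,0.95,0,0,0,0,0],[0,0.95,0,0,0,0,0],[0,0.95,0,0,0,0,0],[0,0.9,0,0,0,0,0],[0,0.8,0.2,0,0,0,0],[0,0.7,0.4,0,0,0,0],[0,0.5,0.5,0,0,0,0],[0,0.3,0.5,0,0,0,0],[0,0,0.46,0,0,0,0],[0,0,0,0,0,0,0]]'; python3 -c "
from h import *
go(d2w([25,86,57.5]),-.077)"
```

```text
t: 39.4
ee_pos: [508.1, 73.6, 94.9]
orientation: [3.139, -0.118, -0.006]
ft_force: [-0.3, 0.1, -2.0]
width: 48.1
grasp_force: 29.7
t 39.4 pos [508.1  73.6  94.9] tilt [-0.004 -0.   ] yaw0 -0.075 q1,q6 [0.12 1.77] turn 0.015 shift [ 0.059 -0.044  0.936]
```

```bash
python3 -m jog '[[0.05,-0.04,0.35,0,0,0,0],[0,0,0.35,0,0,0,0],[0,0,0.16,0,0,0,0],[0,0,0.07,0,0,0,0],[0,0,0.01,0,0,0,0],[0,0,0,0,0,0,0.4],[0,0,0,0,0,0,0.65],[0,0,0,0,0,0,0.7],[0,0,-0.2,0,0,0,0.7],[0,0,-0.6,0,0,0,0.7],[0,0,-0.9,0,0,0,0.7],[0,0,-0.9,0,0,0,0.7],[0,0,-0.9,0,0,0,0.7],[0,0,-0.9,0,0,0,0.6],[0,0,-0.1,0,0,0,0.6]]'
python3 - <<'E'
from h import *
im=optics.get_image("side");cv2.imwrite("pics/s3.png",im[120:440,200:520,::-1])
# tab at open: theta 1.75
for dx in(-67,):
    v=np.array([dx-85,45]);t=1.75;q=[85+v[0]*np.cos(t)+v[1]*np.sin(t),45-v[0]*np.sin(t)+v[1]*np.cos(t)];print(q)
go(d2w([q[0],-50.5,245]),-.077)
hs=cv2.cvtColor(im,cv2.COLOR_RGB2HSV);m=(hs[...,0]>4)&(hs[...,0]<18)&(hs[...,1]>170);m[:150]=0;m[220:]=0;m[:,:260]=0;m[:,310:]=0
yy,xx=np.nonzero(m);print(m.sum(),xx.mean(),yy.mean(),xx.min(),xx.max(),yy.min(),yy.max())
# expected projection of tab corners
for c in box(-85,-43,-63,-37,83,97):
    v=c[[0,2]]-[85,45];w=[85+v[0]*np.cos(t)+v[1]*np.sin(t),c[1],45-v[0]*np.sin(t)+v[1]*np.cos(t)];print(proj(d2w(w),"side").round(0),end="")
E
```

```text
t: 40.9
ee_pos: [514.7, 76.6, 243.9]
orientation: [-3.138, 0.12, -0.014]
ft_force: [0.4, -0.9, 0.1]
width: 53.1
grasp_force: 0.0
[np.float64(156.37276806804996), np.float64(186.5447914206113)]
t 41.0 pos [513.9  76.4 242.2] tilt [0.007 0.001] yaw0 -0.077 q1,q6 [0.12 1.77] turn 0.003 shift [ 3.204  3.449 -0.071]
97 279.5360824742268 171.43298969072166 271 287 150 196
[[289. 174.]][[283. 173.]][[284. 180.]][[279. 180.]][[292. 188.]][[287. 188.]][[288. 195.]][[283. 195.]]
```

View pics/s3.png

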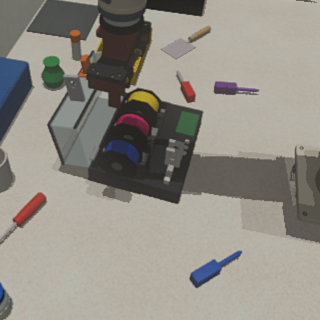

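Run:
```python
from h import *
im=cv2.imread("pics/t2.png")[:,:,::-1]
hs=cv2.cvtColor(np.ascontiguousarray(im),cv2.COLOR_RGB2HSV);m=(hs[...,0]>3)&(hs[...,0]<20)&(hs[...,1]>150);m2=np.zeros_like(m);m2[175:210,310:350]=m[175:210,310:350]
yy,xx=np.nonzero(m2);print(m2.sum(),xx.mean(),yy.mean(),xx.min(),xx.max(),yy.min(),yy.max())
for t in(1.70,1.75,1.8):
  print(t)
  for n in("top",):
    for c in box(-85,-43,-63,-37,83,97):
      v=c[[0,2]]-[85,45];w=[85+v[0]*np.cos(t)+v[1]*np.sin(t),c[1],45-v[0]*np.sin(t)+v[1]*np.cos(t)];print(np.round(w),proj(d2w(w),n).round(0))
for i in range(183,204,2): print(i,[tuple(int(v) for v in im[i,j]) for j in (324,331,338)])
```

```text
202 330.53465346534654 192.82178217821783 322 340 184 200
1.7
[145. -63. 209.] [[337. 192.]]
[158. -63. 207.] [[337. 186.]]
[145. -37. 209.] [[325. 192.]]
[158. -37. 207.] [[325. 186.]]
[139. -63. 167.] [[336. 200.]]
[153. -63. 165.] [[337. 194.]]
[139. -37. 167.] [[325. 199.]]
[153. -37. 165.] [[325. 194.]]
1.75
[153. -63. 206.] [[337. 189.]]
[166. -63. 203.] [[337. 183.]]
[153. -37. 206.] [[325. 188.]]
[166. -37. 203.] [[325. 183.]]
[145. -63. 164.] [[336. 198.]]
[159. -63. 162.] [[337. 192.]]
[145. -37. 164.] [[325. 197.]]
[159. -37. 162.] [[325. 191.]]
1.8
[161. -63. 202.] [[337. 186.]]
[174. -63. 199.] [[338. 180.]]
[161. -37. 202.] [[325. 185.]]
[174. -37. 199.] [[325. 180.]]
[151. -63. 161.] [[336. 196.]]
[165. -63. 158.] [[337. 190.]]
[151. -37. 161.] [[325. 195.]]
[165. -37. 158.] [[325. 190.]]
183 [(176, 171, 153), (174, 140, 113), (178, 174, 155)]
185 [(135, 125, 110), (181, 100, 48), (149, 140, 122)]
187 [(153, 91, 52), (176, 100, 48), (130, 85, 60)]
189 [(174, 97, 47), (124, 78, 51), (170, 96, 47)]
191 [(172, 96, 46), (102, 70, 50), (172, 96, 46)]
193 [(173, 96, 47), (101, 69, 51), (166, 94, 47)]
195 [(173, 96, 46), (106, 71, 51), (177, 99, 47)]
197 [(181, 100, 44), (162, 92, 47), (181, 100, 45)]
199 [(177, 100, 47), (178, 99, 45), (180, 100, 45)]
201 [(136, 117, 100), (143, 113, 95), (149, 104, 77)]
203 [(133, 141, 134), (131, 139, 132), (131, 137, 129)]
```

```bash
python3 -m jog '[[0.3,0.3,0,0,0,0,0.6],[0.6,0.6,0,0,0,0,0.6],[0.7,0.7,0,0,0,0,0.6],[0.7,0.7,0,0,0,0,0.6],[0.5,0.6,0,0,0,0,0.6],[0.3,0.4,0,0,0,0,0.6],[0.12,0.15,0,0,0,0,0.6],[0,0,0,0,0,0,0.6]]'; python3 -c "
from h import *
go(d2w([157,-50.5,172]),-.077)"
```

```text
t: 41.75
ee_pos: [629.6, -71.9, 237.3]
orientation: [-3.139, 0.122, 0.003]
ft_force: [-0.3, 0.8, 0.7]
width: 52.5
grasp_force: 0.0
t 41.8 pos [629.6 -71.9 237.3] tilt [-0.002  0.   ] yaw0 -0.078 q1,q6 [-0.13  1.52] turn -0.008 shift [ 0.05  -0.025  1.632]
```

```bash
python3 -m jog '[[0.05,-0.02,0.2,0,0,0,0.6],[0,0,0.45,0,0,0,0.6],[0,0,0.45,0,0,0,0.6],[0,0,0.35,0,0,0,0.6],[0,0,0.18,0,0,0,0.6],[0,0,0,0,0,0,0.2],[0,0,0,0,0,0,0],[0,0,0,0,0,0,0],[0,0,0,0,0,0,0],[0,0,0,0,0,0,0]]'
python3 - <<'E'
from h import *
o=ctrl.get_obs();p=o["ee_pos"]-[*DR[:2],0];c,s=np.cos(DR[2]),np.sin(DR[2]);q=np.array([c*p[0]+s*p[1]-85,p[2]+19-45]);print(q,np.hypot(*q),o["width"])
prev=q;v=q
for i in range(1,31):
    t=1.76*i/30;w=np.array([v[0]*np.cos(t)-v[1]*np.sin(t),v[0]*np.sin(t)+v[1]*np.cos(t)]);d=(w-prev)/40;prev=w;print(f"[{d[0]:.2f},0,{-d[1]:.2f}]",end=" ")
print(w)
E
```

```text
t: 42.75
ee_pos: [632.5, -71.9, 174.2]
orientation: [3.137, -0.12, 0.002]
ft_force: [-1.6, -5.0, 0.6]
width: 26.3
grasp_force: 30.0
[ 72.88119662 148.15731878] 165.11287026960326 26.34347522068365
[-0.22,0,-0.10] [-0.23,0,-0.09] [-0.23,0,-0.07] [-0.23,0,-0.06] [-0.24,0,-0.05] [-0.24,0,-0.03] [-0.24,0,-0.02] [-0.24,0,-0.00] [-0.24,0,0.01] [-0.24,0,0.02] [-0.24,0,0.04] [-0.24,0,0.05] [-0.23,0,0.07] [-0.23,0,0.08] [-0.22,0,0.09] [-0.22,0,0.11] [-0.21,0,0.12] [-0.20,0,0.13] [-0.20,0,0.14] [-0.19,0,0.15] [-0.18,0,0.16] [-0.17,0,0.17] [-0.16,0,0.18] [-0.15,0,0.19] [-0.13,0,0.20] [-0.12,0,0.21] [-0.11,0,0.22] [-0.10,0,0.22] [-0.08,0,0.23] [-0.07,0,0.23] [-159.22061533   43.71562172]
```

```bash
python3 -m jog '[[-0.07,0,-0.03,0,0,0,0],[-0.15,0,-0.07,0,0,0,0],[-0.23,0,-0.09,0,0,0,0],[-0.23,0,-0.07,0,0,0,0],[-0.23,0,-0.06,0,0,0,0],[-0.24,0,-0.05,0,0,0,0],[-0.24,0,-0.03,0,0,0,0],[-0.24,0,-0.02,0,0,0,0],[-0.24,0,0,0,0,0,0],[-0.24,0,0.01,0,0,0,0],[-0.24,0,0.02,0,0,0,0],[-0.24,0,0.04,0,0,0,0],[-0.24,0,0.05,0,0,0,0],[-0.23,0,0.07,0,0,0,0],[-0.23,0,0.08,0,0,0,0],[-0.22,0,0.09,0,0,0,0]]'; python3 -m jog '[[-0.22,0,0.11,0,0,0,0],[-0.21,0,0.12,0,0,0,0],[-0.20,0,0.13,0,0,0,0],[-0.20,0,0.14,0,0,0,0],[-0.19,0,0.15,0,0,0,0],[-0.18,0,0.16,0,0,0,0],[-0.17,0,0.17,0,0,0,0],[-0.08,0,0.09,0,0,0,0],[0,0,0,0,0,0,0]]'
python3 - <<'E'
from h import *
o=ctrl.get_obs();p=o["ee_pos"]-[*DR[:2],0];c,s=np.cos(DR[2]),np.sin(DR[2]);q=np.array([c*p[0]+s*p[1]-85,p[2]+19-45]);print(q,np.hypot(*q),np.arctan2(q[1],q[0])-np.arctan2(148.16,72.88),o["width"])
cv2.imwrite("pics/s4.png",optics.get_image("side")[120:440,200:520,::-1])
E
```

```text
t: 44.35
ee_pos: [493.9, -61.2, 178.4]
orientation: [3.137, -0.12, 0.009]
ft_force: [-3.2, -5.0, 14.2]
width: 25.4
grasp_force: 30.0
t: 45.25
ee_pos: [432.8, -56.4, 133.1]
orientation: [3.138, -0.12, -0.003]
ft_force: [-6.9, -7.7, 6.6]
width: 25.7
grasp_force: 30.0
[-127.41550441  107.14040041] 166.47455109879832 1.328771380282403 25.688317752833367
```

View pics/s4.png

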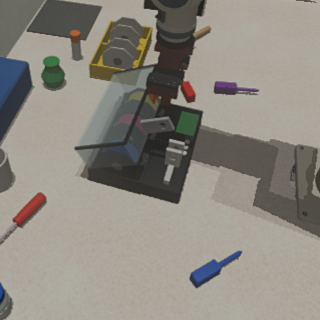

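```bash
python3 -m jog '[[-0.08,0,0.09,0,0,0,0],[-0.15,0,0.19,0,0,0,0],[-0.13,0,0.20,0,0,0,0],[-0.12,0,0.21,0,0,0,0],[-0.06,0,0.11,0,0,0,0],[-0.05,0,0.11,0,0,0,0],[-0.05,0,0.11,0,0,0,0],[-0.05,0,0.11,0,0,0,0],[-0.04,0,0.11,0,0,0,0],[-0.04,0,0.11,0,0,0,0],[-0.02,0,0.06,0,0,0,0],[0,0,0,0,0,0,0]]'
cat >> h.py <<'E'
def th2():
    o=ctrl.get_obs();p=o["ee_pos"]-[*DR[:2],0];c,s=np.cos(DR[2]),np.sin(DR[2]);q=np.array([c*p[0]+s*p[1]-85,p[2]+19-45]);print(q,np.hypot(*q),np.arctan2(q[1],q[0])-np.arctan2(148.16,72.88),o["width"])
E
python3 -c "
from h import *
th2()"
```

```text
t: 46.5
ee_pos: [400.3, -53.8, 76.3]
orientation: [3.138, -0.119, -0.007]
ft_force: [-9.0, -11.4, 1.8]
width: 26.0
grasp_force: 30.0
[-159.9863044    50.29395072] 167.70539369231682 1.7233612641972318 25.965503167499154
```

```bash
for i in 1 ; do python3 -m jog '[[0,0,0.04,0,0,0,0],[0,0,0.04,0,0,0,0],[0,0,0,0,0,0,0]]'; python3 -m jog '[[0,0,0.04,0,0,0,0],[0,0,0.04,0,0,0,0],[0,0,0,0,0,0,0]]'; done; python3 -c "
from h import *
th2()
L=mask('lid','side');ms=L[0]['pixels'];B0=SH['hood'][0]
for t in np.arange(-.03,.12,.03):
    q=B0-[85,0,45];c,s=np.cos(t),np.sin(t);SH['h']=[np.c_[q[:,0]*c+q[:,2]*s,q[:,1],-q[:,0]*s+q[:,2]*c]+[85,0,45]]
    f=render('h',DR,0,'side',(0,0,640,480));print(round(t,2),round(np.minimum(ms,f).sum()/np.maximum(ms,f).sum(),3))
"
```

```text
t: 46.8
ee_pos: [399.3, -53.8, 73.0]
orientation: [3.138, -0.119, -0.01]
ft_force: [-11.6, -12.8, 4.2]
width: 25.5
grasp_force: 30.0
t: 47.1
ee_pos: [398.4, -53.7, 69.6]
orientation: [3.138, -0.119, -0.012]
ft_force: [-12.5, -11.8, 3.5]
width: 25.7
grasp_force: 30.0
[-161.88068941   43.64294695] 167.66056310747882 1.7646050105461364 25.68262311274585
-0.03 0.861
0.0 0.879
0.03 0.896
0.06 0.901
0.09 0.889
```

```bash
python3 -m jog '[[-0.03,0.02,0.04,0,0,0,0],[-0.02,0.02,0.04,0,0,0,0],[0,0,0,0,0,0,0]]'; python3 -m jog '[[-0.02,0,0.04,0,0,0,0],[-0.02,0,0.04,0,0,0,0],[0,0,0,0,0,0,0]]'; python3 -c "
from h import *
th2()
L=mask('lid','side');ms=L[0]['pixels'];B0=SH['hood'][0]
for t in np.arange(-.03,.12,.03):
    q=B0-[85,0,45];c,s=np.cos(t),np.sin(t);SH['h']=[np.c_[q[:,0]*c+q[:,2]*s,q[:,1],-q[:,0]*s+q[:,2]*c]+[85,0,45]]
    f=render('h',DR,0,'side',(0,0,640,480));print(round(t,2),round(np.minimum(ms,f).sum()/np.maximum(ms,f).sum(),3))
cv2.imwrite('pics/s5.png',cv2.resize(optics.get_image('side')[190:330,270:430,::-1],None,fx=4,fy=4))"
```

```text
t: 47.5
ee_pos: [397.6, -53.7, 66.6]
orientation: [-3.138, 0.121, 0.009]
ft_force: [-7.9, 4.6, 2.3]
width: 26.2
grasp_force: 30.0
t: 47.8
ee_pos: [396.7, -53.7, 63.6]
orientation: [-3.138, 0.121, 0.006]
ft_force: [-5.2, 4.3, 1.8]
width: 25.7
grasp_force: 30.0
[-163.53971783   37.57202511] 167.80016799819515 1.8021196654152654 25.71450702156489
-0.03 0.882
0.0 0.899
0.03 0.904
0.06 0.893
0.09 0.874
```

View pics/s5.png

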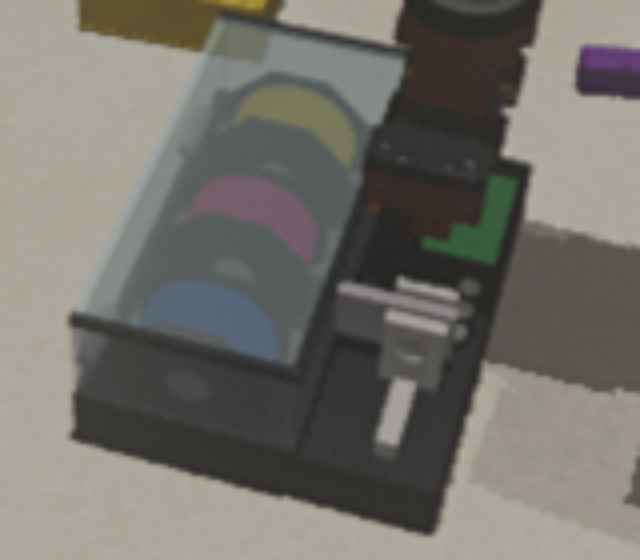

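```bash
python3 -m jog '[[-0.02,0,0.04,0,0,0,0],[-0.01,0,0.03,0,0,0,0],[0,0,0,0,0,0,0]]'; python3 -m jog '[[-0.01,0,0.03,0,0,0,0],[0,0,0.03,0,0,0,0],[0,0,0,0,0,0,0]]';  python3 -c "
from h import *
th2()
L=mask('lid','side');ms=L[0]['pixels'];B0=SH['hood'][0]
for t in np.arange(-.06,.09,.03):
    q=B0-[85,0,45];c,s=np.cos(t),np.sin(t);SH['h']=[np.c_[q[:,0]*c+q[:,2]*s,q[:,1],-q[:,0]*s+q[:,2]*c]+[85,0,45]]
    f=render('h',DR,0,'side',(0,0,640,480));print(round(t,2),round(np.minimum(ms,f).sum()/np.maximum(ms,f).sum(),3))"
```

```text
t: 48.25
ee_pos: [396.3, -53.6, 61.5]
orientation: [-3.138, 0.121, 0.004]
ft_force: [-7.4, 5.2, 11.9]
width: 25.7
grasp_force: 30.0
t: 48.55
ee_pos: [396.8, -53.7, 60.5]
orientation: [-3.139, 0.121, 0.001]
ft_force: [-11.3, 6.5, 36.8]
width: 25.3
grasp_force: 30.0
[-163.43947203   34.48412812] 167.03776851354877 1.820003096758251 25.3309770047861
-0.06 0.873
-0.03 0.892
0.0 0.905
0.03 0.903
0.06 0.889
```

```bash
python3 -m jog '[[0,0,-0.04,0,0,0,0],[0,0,-0.03,0,0,0,0],[0,0,0,0,0,0,0.2],[0,0,0,0,0,0,0.5],[0,0,0,0,0,0,0.6],[0,0,0,0,0,0,0.6],[0,0,-0.3,0,0,0,0.6],[0,0,-0.7,0,0,0,0.6],[0,0,-0.9,0,0,0,0.6],[0,0,-0.9,0,0,0,0.6],[0,0,-0.5,0,0,0,0.6]]';python3 -m jog '[[0.4,-0.5,0,0,0,0,0.6],[0.5,-0.9,0,0,0,0,0.6],[0.4,-0.9,0,0,0,0,0.6],[0,-1,0,0,0,0,0.6],[0,-1,0,0,0,0,0.6],[0,-0.8,0,0,0,0,0.6],[0,-0.4,0,0,0,0,0.6],[0,0,0,0,0,0,0.6]]';  python3 - <<'E'
from h import *
im={n:optics.get_image(n) for n in("top","side")}
cv2.imwrite("pics/t3.png",im["top"][:,:,::-1])
L=optics.masks_of('lid','side');ms=L[0]['pixels'];B0=SH['hood'][0]
for t in np.arange(-.06,.09,.03):
    q=B0-[85,0,45];c,s=np.cos(t),np.sin(t);SH['h']=[np.c_[q[:,0]*c+q[:,2]*s,q[:,1],-q[:,0]*s+q[:,2]*c]+[85,0,45]]
    f=render('h',DR,0,'side',(0,0,640,480));print(round(t,2),round(np.minimum(ms,f).sum()/np.maximum(ms,f).sum(),3))
ms={}
for n in("top","side"):
    L=optics.masks_of("pin",n);print(n,[(round(d["conf"],2),np.round(d["extent"])) for d in L])
# red handle + grey shank colour mask
for n,c in(("top",(407,299)),("side",(387,207))):
    h=cv2.cvtColor(im[n],cv2.COLOR_RGB2HSV);m=((h[...,0]<8)|(h[...,0]>172))&(h[...,1]>120)&(h[...,2]>60)
    yy,xx=np.nonzero(m);k=np.hypot(xx-c[0],yy-c[1])<45;xx,yy=xx[k],yy[k];mm=np.zeros(m.shape,bool);mm[yy,xx]=1;ms[n]=mm;print(n,k.sum(),xx.mean(),yy.mean())
SH["hdl"]=[SH["pin"][0]]
for use in(ms,{"top":ms["top"]},{"side":ms["side"]}): print(list(use),*fit("hdl",14,use,[395,-220],(-1.3,-1,-.7)))
for n in("top","side"):
    L=[d for d in optics.masks_of("pin",n) if np.hypot(*(np.array(d["extent"][:2])-((407,299) if n=="top" else (387,207))))<40]
    if L: print(n,*fit("pin",14,{n:L[0]["pixels"]},[395,-220],(-1.3,-1,-.7)))
E
```

```text
t: 49.75
ee_pos: [398.5, -54.5, 195.9]
orientation: [3.139, -0.121, 0.006]
ft_force: [-0.2, 0.1, -0.0]
width: 52.7
grasp_force: 0.0
t: 50.55
ee_pos: [466.3, 163.0, 193.3]
orientation: [-3.139, 0.116, -0.001]
ft_force: [0.6, -0.5, -0.9]
width: 52.6
grasp_force: 0.0
-0.06 0.393
-0.03 0.4
0.0 0.401
0.03 0.392
0.06 0.379
top [(0.82, array([418., 355.,  15.,  49.])), (0.58, array([407., 298.,  45.,  31.]))]
side [(0.82, array([386., 208.,  22.,  30.])), (0.73, array([415., 392.,  52.,  35.])), (0.64, array([436., 207.,  47.,  18.]))]
top 218 397.6284403669725 303.1284403669725
side 182 387.66483516483515 211.02197802197801
['top', 'side'] [ 394.34629282 -227.20842501   -1.16233054] 0.26052523483731016
['top'] [ 394.2710379  -227.02327674   -1.10678708] 0.20963958200042654
['side'] [ 393.8292091  -231.62904591   -1.24415223] 0.28072761486592435
top [ 394.71746697 -227.10573144   -1.08948312] 0.18148998011320172
side [ 393.05557572 -230.22552686   -1.1319669 ] 0.20658412093682066
```

View pics/t3.png

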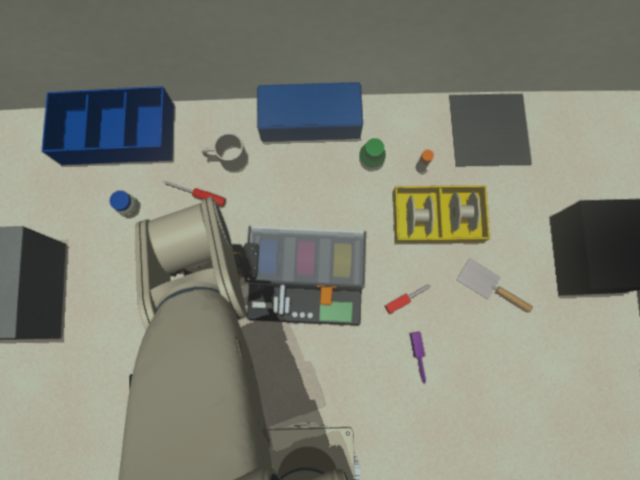

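```bash
python3 -m jog '[[0,0,0,0,0,-1,0.6],[0,0,0,0,0,-1,0.6],[0,0,0,0,0,-1,0.6],[0,0,0,0,0,-1,0.6],[0,0,0,0,0,-1,0.6],[0,0,0,0,0,-1,0.6],[0,0,0,0,0,-1,0.6],[0,0,0,0,0,-1,0.6],[0,0,0,0,0,-1,0.6],[0,0,0,0,0,-1,0.6],[0,0,0,0,0,-1,0.6],[0,0,0,0,0,-1,0.6],[0,0,0,0,0,-1,0.6],[0,0,0,0,0,-1,0.6],[0,0,0,0,0,-1,0.6],[0,0,0,0,0,-1,0.6],[0,0,0,0,0,-1,0.6],[0,0,0,0,0,-1,0.6],[0,0,0,0,0,-1,0.6],[0,0,0,0,0,-1,0.6]]'; python3 -c "
from h import *
go([394.5,-227.5,100],2.04)
p=np.array([394.5,-227.5,14]);u=np.array([np.cos(-1.1),np.sin(-1.1),0])
for n in('top','side'): print(proj([p-30*u,p+30*u,p+92*u],n).round(0).tolist())
print(-CM['side']['view'][:3,:3].T@CM['side']['view'][:3,3])"
```

```text
t: 52.9
ee_pos: [466.1, 160.6, 193.3]
orientation: [1.67, 2.661, 0.0]
ft_force: [-0.5, 0.3, 0.2]
width: 52.7
grasp_force: 0.0
t 52.9 pos [466.1 160.6 193.3] tilt [ 0. -0.] yaw0 2.021 q1,q6 [ 0.31 -0.14] turn -0.181 shift [-7.843 -5.984  2.334]
[[387.0, 309.0], [408.0, 297.0], [430.0, 285.0]]
[[391.0, 218.0], [384.0, 204.0], [377.0, 190.0]]
[368.773505   697.64084251 838.40645563]
```

```bash
python3 -m jog '[[0,0,0,0,0,-0.18,0.6],[-0.4,-0.3,0,0,0,0,0.6],[-0.7,-0.5,0,0,0,0,0.6],[-0.8,-0.6,0,0,0,0,0.6],[-0.8,-0.6,0,0,0,0,0.6],[-0.8,-0.6,0,0,0,0,0.6],[-0.8,-0.6,0,0,0,0,0.6],[-0.8,-0.6,0,0,0,0,0.6],[-0.8,-0.6,0.3,0,0,0,0.6],[-0.7,-0.6,0.5,0,0,0,0.6],[-0.6,-0.5,0.5,0,0,0,0.6],[-0.44,-0.38,0.6,0,0,0,0.6],[-0.2,-0.1,0.4,0,0,0,0.6],[0,0,0,0,0,0,0.6]]'
python3 - <<'E'
from h import *
go([394.5,-227.5,5],2.04)
im=optics.get_image("side");h=cv2.cvtColor(im,cv2.COLOR_RGB2HSV);m=((h[...,0]<8)|(h[...,0]>172))&(h[...,1]>120)&(h[...,2]>60)
m[:185]=0;m[235:]=0;m[:,370:][:,30:]=0;m[:,:370]=0;yy,xx=np.nonzero(m);print(m.sum(),xx.mean(),yy.mean())
for d in optics.masks_of("pin","side"): print(round(d["conf"],2),np.round(d["extent"]))
E
```

```text
t: 54.3
ee_pos: [391.8, -227.1, 99.7]
orientation: [-1.653, -2.668, 0.0]
ft_force: [0.4, 0.2, 0.9]
width: 52.6
grasp_force: 0.0
t 54.3 pos [ 391.8 -227.1   99.7] tilt [-0.003  0.002] yaw0 2.032 q1,q6 [-0.55 -1.01] turn -0.077 shift [-0.039  0.057  2.367]
186 387.6720430107527 211.56451612903226
0.69 [387. 208.  21.  36.]
0.68 [414. 391.  50.  33.]
0.61 [434. 208.  44.  17.]
```

Pin still in place. Grip it.

```bash
python3 -m jog '[[-0.04,0.06,0.3,0,0,-0.08,0.6],[0,0,0.6,0,0,0,0.6],[0,0,0.6,0,0,0,0.6],[0,0,0.5,0,0,0,0.6],[0,0,0.25,0,0,0,0.6],[0,0,0.11,0,0,0,0.6],[0,0,0,0,0,0,0.2],[0,0,0,0,0,0,0],[0,0,0,0,0,0,0],[0,0,0,0,0,0,0]]'; python3 -c "
from h import *
go(d2w([-90,190,150]),np.pi/2-.077)"
```

```text
t: 55.4
ee_pos: [396.4, -227.0, 7.5]
orientation: [1.637, 2.68, -0.0]
ft_force: [-0.5, -0.7, 0.5]
width: 24.3
grasp_force: 0.4
t 55.4 pos [ 396.4 -227.     7.5] tilt [ 0.001 -0.001] yaw0 2.045 q1,q6 [-0.55 -1.02] turn 5.263 shift [10.353 -0.61  -3.562]
```

```bash
python3 -m jog '[[0,0,0,0,0,0,0],[0,0,0,0,0,0,0],[0,0,0,0,0,0,0]]'; python3 -m jog '[[0,0,-0.2,0,0,0,0],[0,0,-0.6,0,0,0,0],[0,0,-0.8,0,0,0,0],[0,0,-0.9,0,0,0,0],[0,0,-0.8,0,0,0,0],[0,0,-0.4,0,0,0.88,0],[0,0,0,0,0,0.88,0],[0,0,0,0,0,0.88,0],[0,0,0,0,0,0.88,0],[0,0,0,0,0,0.88,0],[0,0,0,0,0,0.86,0]]'; python3 -c "
from h import *
go(d2w([-90,190,150]),np.pi/2-.077)"
```

```text
t: 55.7
ee_pos: [396.4, -227.0, 7.5]
orientation: [1.637, 2.68, 0.0]
ft_force: [-0.4, 0.4, 6.8]
width: 23.9
grasp_force: 30.0
t: 56.8
ee_pos: [395.8, -226.6, 155.3]
orientation: [2.309, 2.13, 0.0]
ft_force: [0.4, 0.9, -1.2]
width: 23.5
grasp_force: 30.0
t 56.8 pos [ 395.8 -226.6  155.3] tilt [ 0. -0.] yaw0 1.49 q1,q6 [-0.55 -0.47] turn -0.033 shift [10.345 -0.596  0.134]
```

```bash
python3 -m jog '[[0.4,0,0,0,0,-0.03,0],[0.7,0,0,0,0,0,0],[0.9,0,0,0,0,0,0],[1,-0.1,0,0,0,0,0],[1,-0.1,0,0,0,0,0],[1,-0.1,0,0,0,0,0],[1,-0.1,0,0,0,0,0],[1,-0.1,0,0,0,0,0],[1,-0.1,0,0,0,0,0],[0.9,0,0,0,0,0,0],[0.7,0,0,0,0,0,0],[0.5,0,0.2,0,0,0,0],[0.25,0,0.5,0,0,0,0],[0,0,0.6,0,0,0,0],[0,0,0.5,0,0,0,0],[0,0,0.25,0,0,0,0],[0,0,0,0,0,0,0]]'
python3 - <<'E'
from h import *
go(d2w([-90,180,68.5]),np.pi/2-.077)
im={n:optics.get_image(n) for n in("top","side")}
cv2.imwrite("pics/s6.png",cv2.resize(im["side"][215:335,320:440,::-1],None,fx=4,fy=4,interpolation=cv2.INTER_CUBIC))
for y in(67,50,33): print(y,proj(d2w([-90,y,75]),"side").round(1))
o=ctrl.get_obs();M=R.from_rotvec(o["orientation"]).as_matrix()
ax=o["ee_pos"]+[0,0,6.5];print("pin", [proj(ax-M[:,0]*k,"side").round(1).tolist() for k in(0,30,92)])
E
```

```text
t: 58.5
ee_pos: [401.8, 187.5, 72.2]
orientation: [-2.301, -2.138, 0.004]
ft_force: [0.0, 0.3, -0.1]
width: 23.8
grasp_force: 30.0
t 58.5 pos [401.8 187.5  72.2] tilt [-0.002 -0.001] yaw0 1.497 q1,q6 [0.41 0.48] turn 0.033 shift [-0.239  0.052  0.092]
67 [[372.5 277.3]]
50 [[374.2 271.7]]
33 [[376.  266.3]]
pin [[[358.9, 320.8]], [[362.6, 309.2]], [[369.6, 286.6]]]
```

View pics/s6.png

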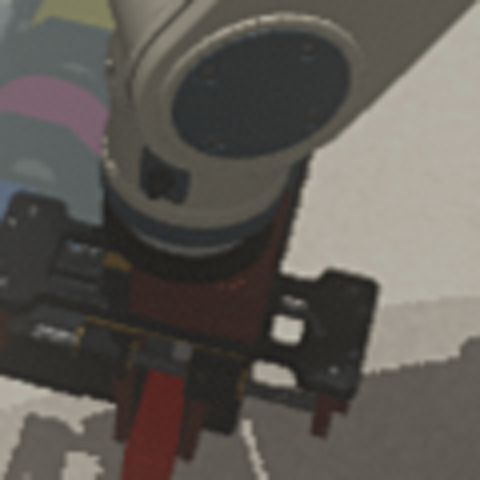

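```bash
python3 -m jog '[[-0.2,0.05,0.09,0,0,0.03,0],[-0.2,0,0,0,0,0,0],[-0.2,0,0,0,0,0,0],[0,0,0,0,0,0,0]]'; python3 -c "
from h import *
go(d2w([-90,164,68.5]),np.pi/2-.077);print(ctrl.get_obs()['moment'])"
```

```text
t: 59.0
ee_pos: [402.5, 162.6, 69.5]
orientation: [-2.306, -2.133, 0.0]
ft_force: [-0.7, 0.3, -0.9]
width: 24.1
grasp_force: 30.0
t 59.0 pos [402.5 162.6  69.5] tilt [-0. -0.] yaw0 1.493 q1,q6 [0.36 0.43] turn -0.011 shift [-0.021 -0.015  0.025]
[-0.08295639 -0.11192112 -0.02322992]
```

```bash
python3 -m jog '[[-0.1,-0.01,0.02,0,0,0,0],[-0.1,0,0,0,0,0,0],[-0.1,0,0,0,0,0,0],[0,0,0,0,0,0,0]]'; python3 -m jog '[[-0.1,0,0,0,0,0,0],[-0.1,0,0,0,0,0,0],[0,0,0,0,0,0,0]]'; python3 -c "
from h import *
go(d2w([-90,97,68.5]),np.pi/2-.077);print(ctrl.get_obs()['moment'])"
```

```text
t: 59.4
ee_pos: [401.3, 151.5, 68.4]
orientation: [-2.305, -2.134, 0.001]
ft_force: [-0.2, 0.2, -0.2]
width: 24.3
grasp_force: 30.0
t: 59.7
ee_pos: [400.6, 143.5, 68.4]
orientation: [-2.305, -2.134, 0.001]
ft_force: [-0.1, -0.1, -1.1]
width: 23.9
grasp_force: 30.0
t 59.7 pos [400.6 143.5  68.4] tilt [-0. -0.] yaw0 1.494 q1,q6 [0.32 0.39] turn 0.001 shift [-1.215 -0.004 -0.002]
[-0.01632076 -0.03211015 -0.04492262]
```

```bash
python3 -m jog '[[-0.1,0,0,0,0,0,0],[-0.1,0,0,0,0,0,0],[-0.1,0,0,0,0,0,0],[0,0,0,0,0,0,0]]'; python3 -m jog '[[-0.1,0,0,0,0,0,0],[-0.1,0,0,0,0,0,0],[-0.1,0,0,0,0,0,0],[0,0,0,0,0,0,0]]'; python3 -c "
from h import *
go(d2w([-90,97,68.5]),np.pi/2-.077);print(ctrl.get_obs()['moment'])"
```

```text
t: 60.1
ee_pos: [399.7, 131.4, 68.4]
orientation: [-2.305, -2.134, 0.001]
ft_force: [0.0, 0.3, -0.1]
width: 24.0
grasp_force: 30.0
t: 60.5
ee_pos: [398.8, 119.5, 68.5]
orientation: [-2.305, -2.134, 0.0]
ft_force: [0.3, 0.8, -1.2]
width: 23.9
grasp_force: 30.0
t 60.5 pos [398.8 119.5  68.5] tilt [-0. -0.] yaw0 1.494 q1,q6 [0.26 0.34] turn -0.002 shift [-0.613 -0.006 -0.001]
[-0.0037565  -0.06783523  0.01695787]
```

```bash
python3 -m jog '[[-0.15,0,0,0,0,0,0],[-0.15,0,0,0,0,0,0],[-0.15,0,0,0,0,0,0],[0,0,0,0,0,0,0]]'; python3 -m jog '[[-0.05,0,0,0,0,0,0],[-0.05,0,0,0,0,0,0],[-0.04,0,0,0,0,0,0],[0,0,0,0,0,0,0]]'; python3 -c "
from h import *
go(d2w([-90,97,68.5]),np.pi/2-.077);print(ctrl.get_obs()['moment'])"
```

```text
t: 60.9
ee_pos: [397.4, 101.3, 68.5]
orientation: [-2.306, -2.134, 0.001]
ft_force: [1.2, -0.2, -1.2]
width: 24.1
grasp_force: 30.0
t: 61.3
ee_pos: [397.2, 96.3, 68.5]
orientation: [2.305, 2.135, 0.0]
ft_force: [-0.4, -0.8, -1.3]
width: 23.7
grasp_force: 30.0
t 61.3 pos [397.2  96.3  68.5] tilt [ 0. -0.] yaw0 1.494 q1,q6 [0.21 0.29] turn 0.002 shift [-0.033 -0.009 -0.   ]
[-0.04737826 -0.06200456  0.01078086]
```

Creep on until the handle touches the lug.

```bash
python3 -m jog '[[-0.04,0,0,0,0,0,0],[-0.03,0,0,0,0,0,0],[0,0,0,0,0,0,0]]'; python3 -m jog '[[-0.03,0,0,0,0,0,0],[-0.03,0,0,0,0,0,0],[0,0,0,0,0,0,0]]'; python3 -m jog '[[-0.03,0,0,0,0,0,0],[-0.03,0,0,0,0,0,0],[0,0,0,0,0,0,0]]'
```

```text
t: 61.6
ee_pos: [396.9, 93.5, 68.5]
orientation: [-2.305, -2.135, 0.0]
ft_force: [-0.8, -0.1, -0.6]
width: 23.4
grasp_force: 30.0
t: 61.9
ee_pos: [397.1, 93.0, 68.6]
orientation: [-2.306, -2.131, -0.004]
ft_force: [-2.8, 18.0, -2.5]
width: 24.0
grasp_force: 30.0
t: 62.2
ee_pos: [397.2, 92.7, 68.7]
orientation: [-2.307, -2.128, -0.008]
ft_force: [-4.1, 40.0, -4.1]
width: 23.4
grasp_force: 30.0
```

```bash
python3 -m jog '[[0.05,0,0,0,0,0,0],[0,0,0.03,0,0,0,0],[0,0,0,0,0,0,0],[0,0,0,0,0,0,0.35],[0,0,0,0,0,0,0.45],[0,0,0,0,0,0,0.45],[0,0,0,0,0,0,0.45],[0,0,-0.2,0,0,0,0.45],[0,0,-0.5,0,0,0,0.45],[0,0,-0.8,0,0,0,0.45],[0,0,-0.8,0,0,0,0.45],[0,0,-0.8,0,0,0,0.45],[0,0,-0.5,0,0,0,0.45]]'; python3 -m jog '[[0.5,0,0,0,0,0,0.45],[0.8,0,0,0,0,0,0.45],[1,0,0,0,0,0,0.45],[1,0,0,0,0,0,0.45],[1,0,0,0,0,0,0.45],[1,0,0,0,0,0,0.45],[0.8,0,0,0,0,0,0.45],[0.5,0,0,0,0,0,0.45],[0,0,0,0,0,0,0.45]]';  python3 - <<'E'
from h import *
im=optics.get_image("side");cv2.imwrite("pics/s7.png",cv2.resize(im[190:330,270:430,::-1],None,fx=4,fy=4,interpolation=cv2.INTER_CUBIC))
im=optics.get_image("top");cv2.imwrite("pics/t7.png",cv2.resize(im[180:340,230:500,::-1],None,fx=2.9,fy=2.9,interpolation=cv2.INTER_CUBIC))
print(proj(d2w([-90,97,75]),"side"),ctrl.get_obs()["ft_force"])
E
```

```text
t: 63.5
ee_pos: [397.4, 90.8, 214.0]
orientation: [2.304, 2.133, 0.004]
ft_force: [0.9, -0.3, -0.4]
width: 39.8
grasp_force: 0.0
t: 64.4
ee_pos: [417.1, 355.8, 211.5]
orientation: [-2.303, -2.137, -0.001]
ft_force: [-0.2, 0.8, 0.4]
width: 39.6
grasp_force: 0.0
[[369.21346736 287.54794641]] [ 0.09217697 -0.93373116  1.08351727]
```

View pics/s7.png

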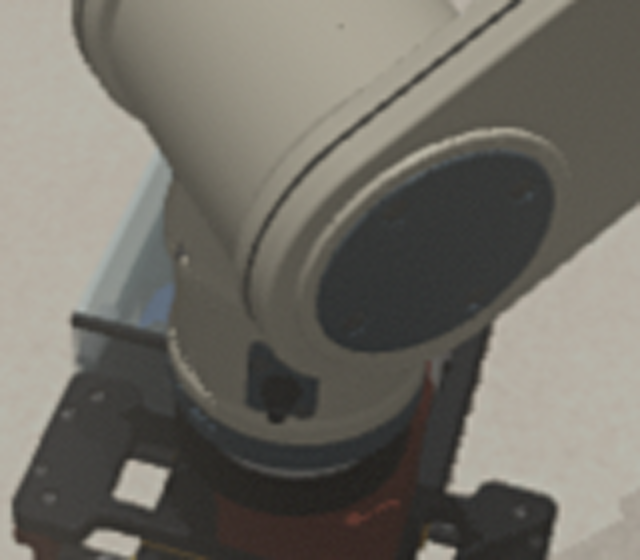

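View pics/t7.png

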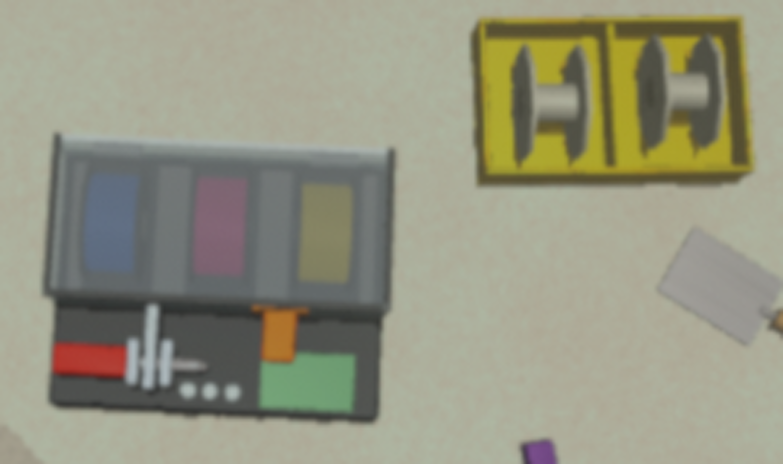

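```bash
python3 -c "
from workcell import ctrl
print(ctrl.close_job())"
```

```text
the job is handed in; nothing more can be done
None
```

I handed the job in at about 64 s: both empty spools are in the crate, all three fresh spools stand in their own bays, and the hood is shut with the red-handled pin right through the eyelets and its handle against the lug.

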